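Set the length stop and lay the profile against it

ROBOT

A 6-joint arm with a two-finger parallel gripper is mounted at the origin on a cart in front of the work surface, level with it; the furniture and walls round the work are solid. World frame = base frame: x ahead of the robot, y to its left, z up, the work surface at z = 0. Lengths are in m, angles in rad, forces in N, time in s.
With the tool pointing down it reaches from about 0.375 to 0.925 m from the base axis. Payload 5.7 kg.
Tool frame: the origin (TCP) lies midway between the tips of the shut fingers; the grasp point (between the pads) lies 19 mm behind it; z points along the fingers, x is the direction in which the jaws open and shut, and the axes are right-handed (so a half turn about z gives the same grasp; the last joint's range is limited). The gripper opens to 88 mm and grips with 3 to 60 N. Pads are 20 mm wide; open, the fingers measure 115 mm over their backs; the gripper's body (75 mm by 178 mm) begins 61 mm behind the grasp point.
Start: joints at [-1.384, 0.359, 1.51, -0, 1.272, -0.115], TCP at [0.178, -0.573, 0.183] pointing down, gripper open.
Joint ranges: [-2.97, 2.97], [-1.01, 2.36], [0.21, 2.38], [-0.96, 4.11], [0.2, 2.71], [-2.98, 2.98]. Speed limits (rad/s): [2.39, 2.39, 3.14, 3.14, 3.14, 3.14].

INTERFACE

Orientations are given as a unit quaternion [x, y, z, w].
In Python, from bench import move_ptp, servo_line, goto_joints, move_gripper, sleep, inverse_kinematics, capture, PlanningError, close_job, spot_in, silhouettes, current_clock, current_joint_pos, current_qvel, current_joint_torque, current_position, current_orientation, current_force, current_torque, current_finger_gap gives the robot as it stands. Calls block until the motion is done:
- move_ptp(position, orientation): joint-space move of the TCP to a pose.
- servo_line(position, orientation=None, rate=0.15, contact_N=None): straight line of the TCP; orientation=None keeps the orientation; rate is the mean speed in m/s. With contact_N (N) it stops when the force on the tool has changed by that much, and returns True; else False.
- goto_joints(angles): joint-space move.
- move_gripper(opening): finger opening in m; the grip force is fixed at half the most; returns when the fingers have stopped.
- sleep(seconds).
- inverse_kinematics(position, orientation): joint angles nearest the present ones, or None.
- capture(name): name is "scene" or "top" or "wrist"; returns a dict with "image" (420x560x3 uint8, blue, green, red), "range_z" (420x560 float32, m along the optical axis (not along the pixel's ray), 0 where there is no reading), "intrinsics" (3x3 intrinsics, pixels), "k1" (the pictures are not rectified: a ray, as slopes to the right and down, at radius r is drawn at 1 + k1 r^2 times it, then the intrinsics apply), "R" (3x3) and "t" (3): a world point X has camera coordinates R X + t. Camera axes: x right, y down, z forward; pixel columns grow to the right and rows downward; lengths in m; the calibration is good to about 2 mm. A picture is of the moment at which its call begins.
A pose or a line that the arm cannot do raises PlanningError and nothing moves.
- close_job(): hands the job in, once; it reports no verdict.
Trained networks look in the newest picture that a camera, given by its name, has taken for a name from the list of things; names that differ only in an ending like _2 or _b are one class to them, and where a whole thing is asked for, a point or a joint stands for the part that bears it (a point fixed in the world has none). Each returns a list of dicts, best first, with "conf" (0 to 1); they miss things now and then, are a little off and sometimes report something else, mostly with a low value. They report only what shows in the picture. A call takes as long as a camera call.
- spot_in(camera, query): "xy" ([column, row] in pixels, amid what is visible of it).
- silhouettes(camera, query): "region" (420x560 bool, what is visible of it) and "xy" ([column, row] in pixels, amid what is visible of it).
Readings, each from a call of its own:
- current_clock(): time.
- current_joint_pos(): joint angles.
- current_qvel(): joint speeds.
- current_joint_torque(): joint torques, N m.
- current_position(): TCP position.
- current_orientation(): TCP orientation.
- current_force(): force on the tool from outside, world axes, zero at the start.
- current_torque(): the same for the moment, N m.
- current_finger_gap(): finger opening in m.
Only numpy, scipy, OpenCV 4.12 (cv2) and the standard library are available. Lean on these libraries where they do the work, as an engineer would, in place of code of your own. Each camera call takes 0.05 s, during which the arm holds its last target.

TASK

Set the length stop for the next job: turn its handwheel until the pointer on the stop slide lines up with the nose of the clip-on index on the scale. Then lay the slotted aluminium profile flat on the bed, snug against both the back fence and the stop face, and let go of it with the stop still on its index. Leave the tools and the tin lying round about where they are.

Things in the scene. Friction and masses are not known exactly. Their poses are not given: they have to be found in the camera images.
- length_stop: Length-stop fixture, fixed to the bench: steel base 300 x 100 mm whose top, the bed, is 12 mm above the bench. Origin: centre of the underside; x along the bed from the grey gear box (x -150 to -78 mm, top 67 mm above the bench) to the open end (x +150), z up.
- bed_corner (a point): Point on the bed surface at the foot of the fence's front face, halfway along the base; axes as length_stop: the fence face is the plane y = 0, the bed is z = 0 and lies on +y. The aluminium fence is 14 mm thick, 14 mm higher than the bed and 225 mm long (length_stop x -75 to +150).
- stop_face (a point): Foot of the steel stop face, on the bed, moving with the slide; axes as length_stop. The face is the plane x = 0, looks to +x, reaches from y -19 to +25 mm and up to 44 mm above the bed; the profile belongs on its +x side.
- pointer_tip (a point): Tip of the dark steel pointer that reaches from the slide to the scale; at the same x along the bed as the stop face.
- clip_tip (a point): Tip of the nose of the dark steel clip-on index (14 mm wide, top 25 mm above the bench) that sits fixed on the scale bar (6 mm above the bed, 62 to 78 mm in front of the fence face, lines every 5 mm), its nose towards the pointer; axes as length_stop. The slide is set when pointer_tip has x = 0 in this frame.
- stop_slide (a joint): Position of the stop slide in m, 0 at the gear-box end, up to 0.060, growing towards +x of length_stop. It is driven only by the handwheel: 20 mm a turn; it starts short of the index (needs roughly 1 to 2.7 turns).
- handwheel (a joint): Angle of the handwheel in rad, 0 to 18.9 (three turns), growing clockwise seen from above, which moves the stop slide towards +x by 20 mm a turn. It turns with about 2 N at the grip and stays where it is left; self-locking against pushes on the stop below about 20 N.
- wheel_axis (a point): Point on the wheel's upright axis, 90 mm above the bench, at the height of the foot of the crank grip. The wheel's rim has a radius of 51 mm and its top is 87 mm above the bench.
- grip_mid (a point): Middle of the crank grip: an upright black round handle, 23 mm across and 46 mm high, standing on the rim 45 mm from the wheel's axis; its foot is 23 mm below this point and its top 23 mm above. It spins freely on its pin, so it can be held and led round without turning the hand.
- profile: Loose piece of slotted aluminium profile, 120 x 40 x 40 mm, 0.2 to 0.35 kg, lying on the bench. Origin: centre of its underside; x along its length. Either end may face the stop and any long side may be down.
- profile_center (a point): Centre of the profile (20 mm above its underside).
- pliers: Bystander: red-handled pliers, 190 mm; leave it.
- screwdriver: Bystander: screwdriver, 215 mm; leave it.
- calliper: Bystander: calliper, 230 mm; leave it.
- tin_empty: Bystander: empty open tin, 72 mm across, 76 mm high; leave it.

How it is judged:
By the outcome, as a careful person would: the job done as asked, in the order asked, and still so for the second after the job is handed in, with the robot touching nothing.
It also fails if it takes over 72 s, if anything falls off the work surface, if the arm or the gripper's body presses on something with over 40 N, if the wrist force passes 120 N, or if a joint passes its speed limit or range.

## Working session

There is one attempt and no reset: what is moved stays moved. The work goes in short steps, each a Python script; the robot and the scene stay as the last script left them, time stands still between calls to the robot, and variables do not carry over. Pictures are saved under pics/ and viewed, and the job is handed in when it is done.

```bash
mkdir -p pics; ls
python3 - <<'E'
from bench import *
import cv2, numpy as np, pickle
for n in ["scene","top","wrist"]:
    c=capture(n); cv2.imwrite(f"pics/{n}0.png",c["image"]); pickle.dump(c,open(f"{n}0.pkl","wb"))
    print(n,np.round(c["intrinsics"],1).tolist(),c["k1"],np.round(c["t"],3), "campos",np.round(-c["R"].T@c["t"],3), (c["range_z"]>0).mean())
    for q in ["length_stop","stop_face","pointer_tip","clip_tip","wheel_axis","grip_mid","profile","profile_center","tin_empty","pliers","screwdriver","calliper","bed_corner"]:
        if n=="wrist": continue
        print(q,[(np.round(d["xy"],1).tolist(),round(d["conf"],2)) for d in spot_in(n,q)[:3]])
print(current_clock())
E
```

```text
pics
scene [[523.0, 0.0, 280.7], [0.0, 523.0, 219.8], [0.0, 0.0, 1.0]] -0.11891523062298606 [0.252 0.405 1.075] campos [-0.253  0.5    1.034] 0.9820578231292517
length_stop [([279.9, 224.3], 0.66)]
stop_face [([281.9, 211.5], 0.62)]
pointer_tip [([283.2, 212.0], 0.91)]
clip_tip [([285.3, 233.5], 0.53)]
wheel_axis [([300.8, 191.5], 0.59), ([294.5, 272.7], 0.25)]
grip_mid [([289.1, 185.8], 0.4)]
profile [([295.4, 271.5], 0.59)]
profile_center [([293.5, 269.1], 0.76)]
tin_empty [([300.9, 191.9], 0.67), ([200.2, 210.5], 0.59)]
pliers [([218.5, 305.4], 0.87), ([306.0, 193.4], 0.18)]
screwdriver [([212.8, 307.8], 0.47)]
calliper []
bed_corner [([279.7, 221.7], 0.64)]
top [[470.4, 0.0, 274.0], [0.0, 470.4, 206.7], [0.0, 0.0, 1.0]] -0.16636976456882646 [-0.103  0.585  1.057] campos [ 0.364 -0.109  1.151] 0.9958545918367347
length_stop [([276.8, 204.5], 0.9)]
stop_face [([289.3, 194.7], 0.78)]
pointer_tip [([286.1, 197.5], 0.85)]
clip_tip [([275.7, 204.8], 0.58), ([270.3, 224.7], 0.47)]
wheel_axis [([317.5, 196.0], 0.79), ([285.0, 197.6], 0.72)]
grip_mid []
profile [([251.5, 273.1], 0.76)]
profile_center [([252.2, 277.1], 0.56)]
tin_empty [([209.2, 148.2], 0.73), ([251.9, 273.8], 0.33)]
pliers [([252.5, 274.7], 0.71), ([157.1, 263.8], 0.57)]
screwdriver [([328.0, 297.3], 0.59)]
calliper [([375.8, 255.4], 0.68)]
bed_corner [([274.7, 202.5], 0.64)]
wrist [[312.6, 0.0, 280.9], [0.0, 312.6, 209.2], [0.0, 0.0, 1.0]] -0.008155112212729512 [-0.6   -0.033  0.391] campos [ 0.251 -0.551  0.385] 0.9960841836734694
1.45
```

View pics/scene0.png

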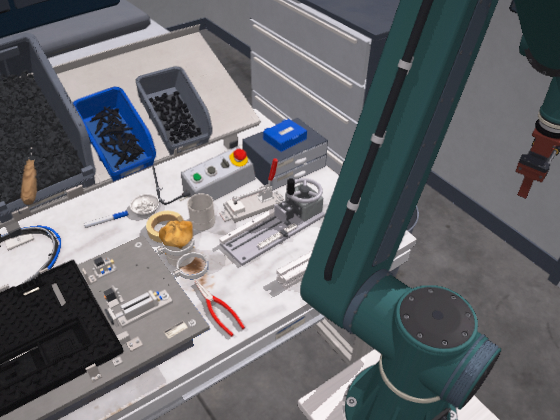

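View pics/top0.png

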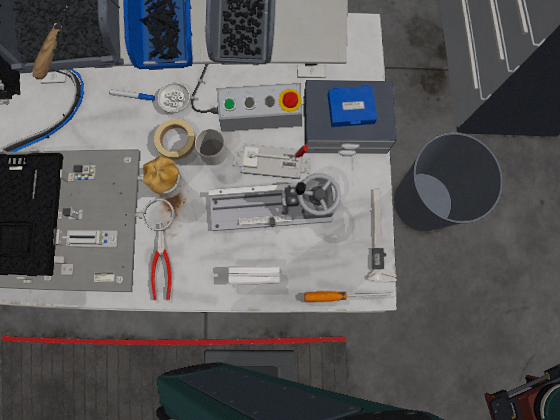

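```bash
cat > h.py <<'E'
import numpy as np, cv2, pickle
def ray(c,uv):
    K=c["intrinsics"];uv=np.atleast_2d(np.asarray(uv,float))
    d=np.stack([(uv[:,0]-K[0,2])/K[0,0],(uv[:,1]-K[1,2])/K[1,1]],1)
    s=d.copy()
    for _ in range(20): s=d/(1+c["k1"]*(s**2).sum(1,keepdims=True))
    return s
def world_z(c,uv,z):
    s=ray(c,uv);r=np.c_[s,np.ones(len(s))]@c["R"];o=-c["R"].T@c["t"]
    return o+r*((z-o[2])/r[:,2])[:,None]
def world_d(c,uv,dep):
    s=ray(c,uv);return (np.c_[s,np.ones(len(s))]*np.asarray(dep)[:,None]-c["t"])@c["R"]
def proj(c,X):
    X=np.atleast_2d(X)@c["R"].T+c["t"];s=X[:,:2]/X[:,2:]
    s=s*(1+c["k1"]*(s**2).sum(1,keepdims=True));K=c["intrinsics"]
    return s*[K[0,0],K[1,1]]+[K[0,2],K[1,2]]
def cloud(c):
    h,w=c["range_z"].shape;v,u=np.mgrid[:h,:w]
    return world_d(c,np.c_[u.ravel(),v.ravel()],c["range_z"].ravel()).reshape(h,w,3)
def load(n): return pickle.load(open(n,"rb"))
E
python3 - <<'E'
from h import *
c=load("top0.pkl")
im=c["image"][130:320,130:410]
cv2.imwrite("pics/top0z.png",cv2.resize(im,None,fx=2.8,fy=2.8,interpolation=cv2.INTER_CUBIC))
P=cloud(c)
z=P[...,2][130:320,130:410]
cv2.imwrite("pics/top0h.png",cv2.resize(cv2.applyColorMap(np.clip(z*1700,0,255).astype(np.uint8),cv2.COLORMAP_JET),None,fx=2.8,fy=2.8,interpolation=cv2.INTER_NEAREST))
c=load("scene0.pkl")
cv2.imwrite("pics/scene0z.png",cv2.resize(c["image"][150:340,180:400],None,fx=3,fy=3,interpolation=cv2.INTER_CUBIC))
E
```

```text
(no output)
```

View pics/top0z.png

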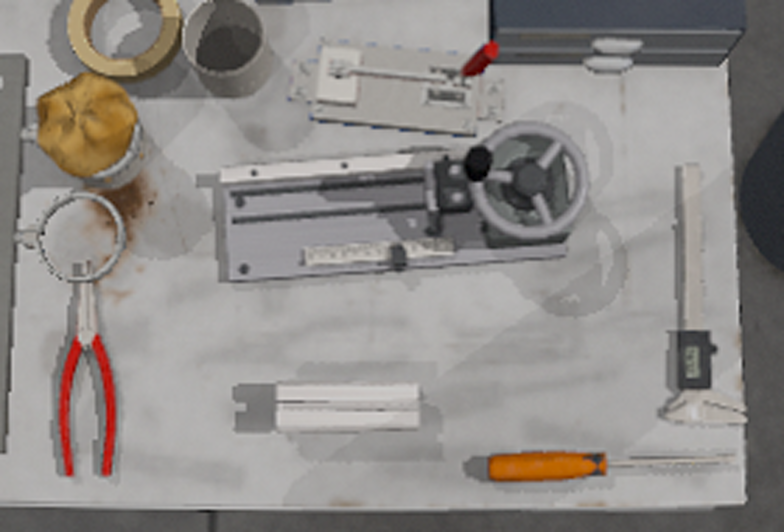

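View pics/top0h.png

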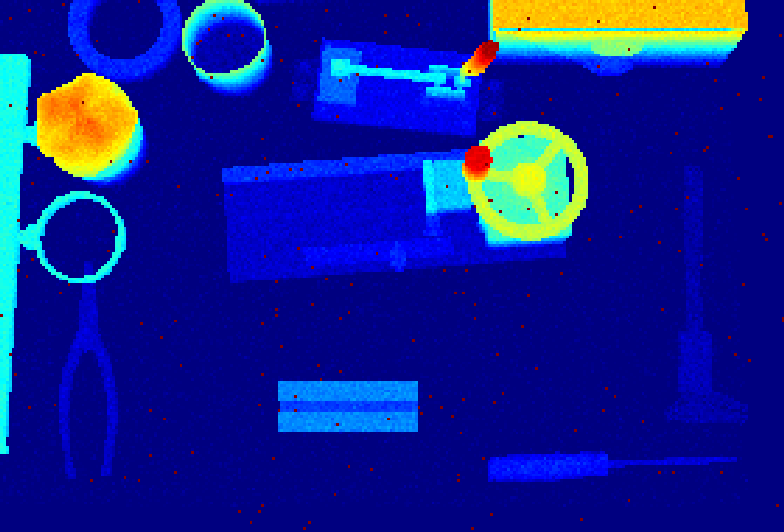

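View pics/scene0z.png

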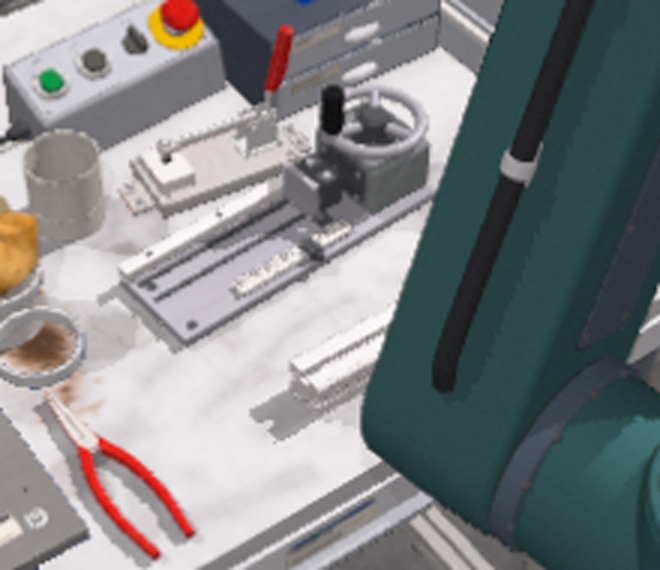

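The top view shows the fixture with its open end to the left (+y) and the wheel at about (318,196). The grip is near (301,188), the clip at (272,222) and the pointer at (284,213). The profile lies at about (254,275), roughly along world y. I'll work out a coarse frame next, then take a closer look with the wrist camera.

Run:
```python
from h import *
c=load("top0.pkl");P=cloud(c)
Z=P[...,2]
def s(u,v): return 130+u/2.8,130+v/2.8
# profile top
m=np.zeros(Z.shape,bool);m[255:295,200:290]=1
m&=(Z>.034)&(Z<.046)
q=P[m];print("profile n",m.sum(),"z",np.median(q[:,2]),cv2.minAreaRect((q[:,:2]*1000).astype(np.float32)))
# wheel rim
m=np.zeros(Z.shape,bool);m[170:220,290:345]=1;m2=m&(Z>.08)&(Z<.095)
q=P[m2];print("wheel",cv2.minEnclosingCircle((q[:,:2]*1000).astype(np.float32)),q[:,:2].mean(0),np.median(q[:,2]))
m2=m.copy();m2[:,290:]=1;m2&=(Z>.118)&(Z<.145); m2[:175]=0;m2[:, :290]=0; m2[210:]=0;m2[:,325:]=0
q=P[m2];print("grip",len(q),np.median(q,0))
# fence
fl=world_z(c,[s(222,176),s(420,152),s(222,183),s(232,283),s(566,258)],0.02)
print(np.round(fl,4))
print("clip",world_z(c,[s(398,248)],.02),"pointer",world_z(c,[s(432,234)],.02))
m=np.zeros(Z.shape,bool);m[140:235,200:300]=1;m&=(Z>.02)&(Z<.032)
mm=m.copy();mm[:180]=0;mm[200:]=0;mm[:,285:]=0;q=P[mm];print("fence",cv2.minAreaRect((q[:,:2]*1000).astype(np.float32)),len(q))
print("drawers max z",[np.percentile(P[80:150,305:395,2],k) for k in(50,99)])
```

```text
profile n 688 z 0.039094180158002596 ((426.2669677734375, -54.02928161621094), (40.37721252441406, 115.84419250488281), 0.30010026693344116)
wheel ((611.1356201171875, -204.71511840820312), 51.388328552246094) [ 0.60905718 -0.20842592] 0.08527877613753869
grip 83 [ 0.61613721 -0.1604675   0.13370261]
[[ 0.6276  0.0586  0.02  ]
 [ 0.6495 -0.1166  0.02  ]
 [ 0.6213  0.0584  0.02  ]
 [ 0.532   0.047   0.02  ]
 [ 0.5546 -0.244   0.02  ]]
clip [[ 0.56327628 -0.09747229  0.02      ]] pointer [[ 0.57573766 -0.12713398  0.02      ]]
fence ((631.9131469726562, -33.88409423828125), (34.25728225708008, 185.43955993652344), 0.3755928874015808) 430
drawers max z [np.float64(0.10348406679617704), np.float64(0.14055258381297886)]
```

Run:
```python
from h import *
from bench import *
from scipy.spatial.transform import Rotation as R
c=load("wrist0.pkl")
q=current_orientation();T=R.from_quat(q).as_matrix();print(np.round(T,3),"yaw jaw")
cam=-c["R"].T@c["t"];print("cam in tool",T.T@(cam-current_position()),"cam z axis in tool",T.T@c["R"][2], "cam x in tool",T.T@c["R"][0])
# candidates: jaw yaw options at grip
for yaw in np.deg2rad([-90,-45,0,5,45,90,95,135,180]):
    M=np.array([[np.cos(yaw),np.sin(yaw),0],[np.sin(yaw),-np.cos(yaw),0],[0,0,-1]]).T
    M=np.c_[[np.cos(yaw),np.sin(yaw),0],[np.sin(yaw),-np.cos(yaw),0],[0,0,-1]]
    qq=R.from_matrix(M).as_quat()
    for p in ([.616,-.16,.096],[.426,-.054,.03],[.58,-.03,.03]):
        j=inverse_kinematics(p,qq);print(round(np.degrees(yaw)),p,None if j is None else np.round(j,2))
```

```text
[[ 0.297 -0.955 -0.   ]
 [-0.955 -0.297  0.   ]
 [-0.    -0.    -1.   ]] yaw jaw
cam in tool [ 0.00025577 -0.07570996 -0.20257035] cam z axis in tool [8.29405390e-04 2.74651409e-01 9.61543507e-01] cam x in tool [ 9.99999402e-01 -9.13045329e-04 -6.01777979e-04]
-90 [0.616, -0.16, 0.096] [-0.36  0.49  1.52 -0.    1.13  1.21]
-90 [0.426, -0.054, 0.03] [-0.29  0.34  2.04 -0.    0.76  1.28]
-90 [0.58, -0.03, 0.03] [-0.17  0.51  1.71 -0.    0.93  1.4 ]
-45 [0.616, -0.16, 0.096] [-0.36  0.49  1.52 -0.    1.13  0.42]
-45 [0.426, -0.054, 0.03] [-0.29  0.34  2.04 -0.    0.76  0.5 ]
-45 [0.58, -0.03, 0.03] [-0.17  0.51  1.71 -0.    0.93  0.61]
0 [0.616, -0.16, 0.096] [-0.36  0.49  1.52 -0.    1.13 -0.36]
0 [0.426, -0.054, 0.03] [-0.29  0.34  2.04 -0.    0.76 -0.29]
0 [0.58, -0.03, 0.03] [-0.17  0.51  1.71 -0.    0.93 -0.17]
5 [0.616, -0.16, 0.096] [-0.36  0.49  1.52 -0.    1.13 -0.45]
5 [0.426, -0.054, 0.03] [-0.29  0.34  2.04 -0.    0.76 -0.37]
5 [0.58, -0.03, 0.03] [-0.17  0.51  1.71 -0.    0.93 -0.26]
45 [0.616, -0.16, 0.096] [-0.36  0.49  1.52 -0.    1.13 -1.15]
45 [0.426, -0.054, 0.03] [-0.29  0.34  2.04 -0.    0.76 -1.07]
45 [0.58, -0.03, 0.03] [-0.17  0.51  1.71 -0.    0.93 -0.96]
90 [0.616, -0.16, 0.096] [-0.36  0.49  1.52 -0.    1.13 -1.93]
90 [0.426, -0.054, 0.03] [-0.29  0.34  2.04 -0.    0.76 -1.86]
90 [0.58, -0.03, 0.03] [-0.17  0.51  1.71 -0.    0.93 -1.74]
95 [0.616, -0.16, 0.096] [-0.36  0.49  1.52 -0.    1.13 -2.02]
95 [0.426, -0.054, 0.03] [-0.29  0.34  2.04 -0.    0.76 -1.95]
95 [0.58, -0.03, 0.03] [-0.17  0.51  1.71 -0.    0.93 -1.83]
135 [0.616, -0.16, 0.096] [-0.36  0.49  1.52 -0.    1.13 -2.72]
135 [0.426, -0.054, 0.03] [-0.29  0.34  2.04 -0.    0.76 -2.64]
135 [0.58, -0.03, 0.03] [-0.17  0.51  1.71 -0.    0.93 -2.53]
180 [0.616, -0.16, 0.096] [-0.36  0.49  1.52 -0.    1.13  2.78]
180 [0.426, -0.054, 0.03] [-0.29  0.34  2.04 -0.    0.76  2.85]
180 [0.58, -0.03, 0.03] [-0.17  0.51  1.71 -0.    0.93  2.97]
```

View pics/wrist0.png

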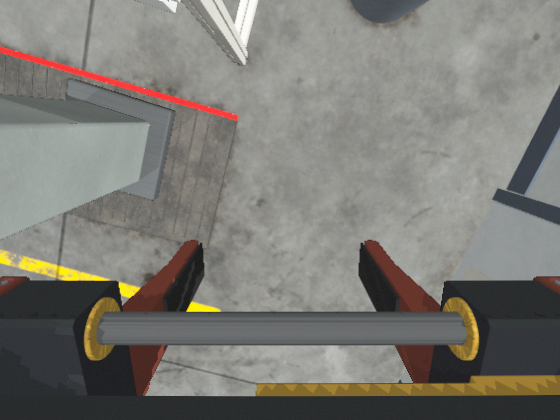

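```bash
cat >> h.py <<'E'
from scipy.spatial.transform import Rotation as Rot
def quat(yaw):
    return Rot.from_matrix(np.c_[[np.cos(yaw),np.sin(yaw),0],[np.sin(yaw),-np.cos(yaw),0],[0,0,-1]]).as_quat()
def snap(name,tag):
    from bench import capture
    c=capture(name);cv2.imwrite(f"pics/{tag}.png",c["image"]);pickle.dump(c,open(tag+".pkl","wb"));return c
E
python3 - <<'E'
from h import *
from bench import *
q=quat(np.deg2rad(5))
move_ptp([.58,-.10,.33],q); snap("wrist","w1")
move_ptp([.585,-.15,.21],q); snap("wrist","w2")
for n in ["pointer_tip","clip_tip","grip_mid","stop_face"]:
    print(n,[(np.round(d["xy"],1).tolist(),round(d["conf"],2)) for d in spot_in("wrist",n)[:3]])
print(current_clock())
E
```

```text
pointer_tip [([305.2, 173.5], 0.81), ([309.2, 213.5], 0.25), ([207.0, 308.9], 0.19)]
clip_tip [([259.0, 136.7], 0.71), ([304.0, 175.4], 0.66)]
grip_mid [([309.2, 215.9], 0.73)]
stop_face [([301.7, 178.7], 0.74)]
4.6083
```

View pics/w1.png

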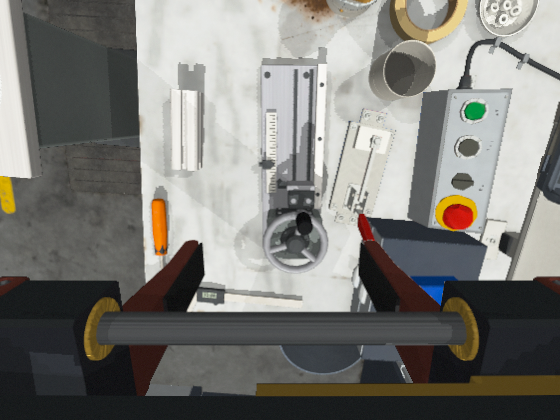

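View pics/w2.png

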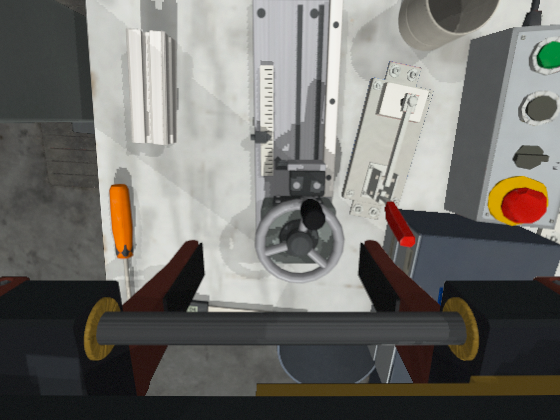

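Both wrist views show the fixture almost upright, so its yaw is about 5°. In w2 the clip is near (262,136), the pointer near (281,165), the grip at (312,214) and the wheel centre at (299,243).

Run:
```python
from h import *
c=load("w2.pkl")
cv2.imwrite("pics/w2z.png",cv2.resize(c["image"][100:220,230:350],None,fx=5,fy=5,interpolation=cv2.INTER_CUBIC))
P=cloud(c);Z=P[...,2]
q=P[20:140,254:262].reshape(-1,3);print("bed z",np.median(P[20:140,275:290,2]),"bench",np.median(P[100:200,190:220,2]))
print("prof z",np.median(P[50:130,160:170,2]))
# rays at fence/front edge
```

```text
bed z 0.012797016164458247 bench 0.0007666257850449355
prof z 0.03973182640916232
```

View pics/w2z.png

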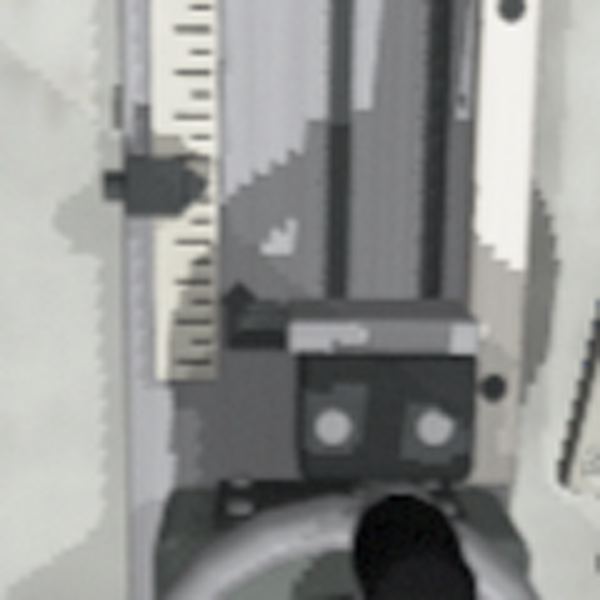

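Run:
```python
from h import *
c=load("w2.pkl")
cv2.imwrite("pics/w2zz.png",cv2.resize(c["image"][125:175,245:305],None,fx=12,fy=12,interpolation=cv2.INTER_CUBIC))
P=cloud(c)
np.set_printoptions(linewidth=200)
print((P[130:172:2,262:300:2,2]*1000).round().astype(int))
```

```text
[[ 17  20  18  19 413  20  12  13  14  13  12  12  14 413  13 413  13  15  15]
 [ 26  26  19  18  19  19  11  14  14  14  13  12  13  14  13  14  14  14  15]
 [ 26  25  24  20  19  17  13  12  14  13  13  12  12  13  11  12  12  14  14]
 [ 27  24  24  24  19  17  14  15  13  11  12  12  14  11  13  12  12  14  14]
 [ 25  24  24  23  18  18  14  14  12  14  13  13  13  12  12  13  13  12  14]
 [ 25  25  24  19  19  20  15  14  13  12  12  13  14  13  12  14  13  13  14]
 [ 25  26  19  20  17  19  12  13  13  13  11  12  13  13  13  12  13  14  14]
 [ 19  19  20  20  19  20  13  13  12  13  12  12  12  11  13  14  14  15  13]
 [ 20  20  20  21  19  19  13  14  14  10  12  13  13  12  12  13  15  13  14]
 [ 19  20  20  20  20  19  12  13  12  14  13  14  14  12  13  14  14  13  14]
 [ 20  18  20  20  19  19  12  13  12  13  10  14  14  12  14  12  14  13  14]
 [ 19  21  20  21  19  18  13  12  14  13  13  14  13  13  13  14  14  14  14]
 [ 19  20  19  19  20  19  12  14  12  13  14  12  13  13  12  14  14  15  14]
 [ 19  20  20  20  18  19  12  13  12  13  13  13  12  13  13  11  13  13  14]
 [ 19  19  19  20  18  18  14  23  23  15  14  12  13  13  13  13  14  13  13]
 [ 19  17  20  19  18  20  24  24  24  23  24  23  15  22  22  24  23  23  22]
 [ 19  19  19  19  19  18  25  24  24  23  24  24  29  43  43  43  42  42  42]
 [ 19  20  20  20  19  18  22  25  26  24  24  25  30  57  56  55  55  55  56]
 [ 18  19  19  19  19  18  25  24  24  26  24  23  32  55  57  56  54  57  57]
 [ 19  20  18  20  21  18  25  24  24  24  24  25  24  56  57  56  58  56  57]
 [ 20  20  20  20  20  17  13  13  13  14  12  13  13  54  56  56  56  57  54]]
```

View pics/w2zz.png

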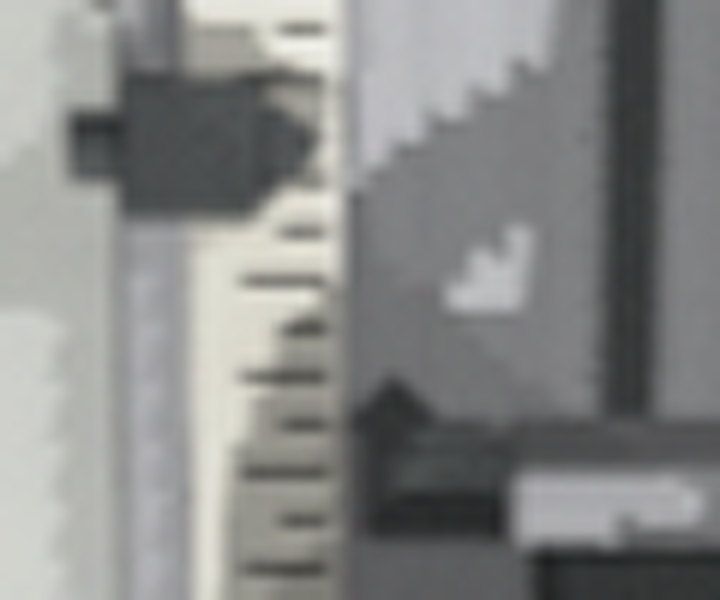

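Run:
```python
from h import *
from scipy.optimize import least_squares
for tag,rows,c0,c1 in (("w2",range(5,140,3),318,350),("w1",range(80,170,3),306,332)):
    c=load(tag+".pkl");g=cv2.GaussianBlur(cv2.cvtColor(c["image"],cv2.COLOR_BGR2GRAY).astype(float),(1,3),.8)
    P=cloud(c)
    pts=[]
    # use depth step: fence top z 26 vs bed 12 -> nearest image gradient
    for r in rows:
        z=P[r,c0:c1,2]; k=np.where((z>.021)&(z<.032))[0]
        if len(k)<4: continue
        u0=c0+k[0]
        d=np.diff(g[r,u0-4:u0+4]); i=np.argmax(d); u=u0-4+i+.5
        pts.append((u,r))
    w=world_z(c,pts,.026)
    a,b=np.polyfit(w[:,1],w[:,0],1); res=w[:,0]-a*w[:,1]-b
    for _ in range(3):
        k=abs(res)<max(2.0*np.median(abs(res)),.0004); a,b=np.polyfit(w[k,1],w[k,0],1);res=w[:,0]-a*w[:,1]-b
    print(tag,len(pts),"yaw",np.degrees(np.arctan(-a)),"x at y=-.1",a*-.1+b,"y0",a*0+b,"res",res[k].std(),k.sum())
c=load("w2.pkl")
th=np.radians(5)
for n,uv,z in (("clip",(271.5,136.9),.0245),("ptr",(277.7,156.7),.0245),("foot",(290,159.8),.012),("facetop",(290,163.8),.056)):
    print(n,world_z(c,[uv],z)[0])
# wheel, grip
P=cloud(c);Z=P[...,2];m=np.zeros(Z.shape,bool);m[190:285,250:350]=1
q=P[m&(Z>.081)&(Z<.094)][:,:2]
f=lambda p:np.hypot(*(q-p[:2]).T)-p[2]
k=np.hypot(*(q-[.611,-.205]).T)>.038;q=q[k]
s=least_squares(f,[.611,-.205,.045],loss="soft_l1",f_scale=.003).x;print("rim",s)
m2=m&(Z>.128)&(Z<.142);print("grip top",m2.sum(),P[m2].mean(0),np.ptp(P[m2],0))
c=load("top0.pkl")
```

```text
w2 45 yaw 4.613228817654094 x at y=-.1 0.6342495148816079 y0 0.626180467381187 res 0.00032192615022579106 44
w1 30 yaw 4.976322933617502 x at y=-.1 0.6343284046380349 y0 0.625621177365965 res 0.0003419016273507759 25
clip [ 0.56980354 -0.09630371  0.0245    ]
ptr [ 0.57930274 -0.11942105  0.0245    ]
foot [ 0.59528481 -0.12338746  0.012     ]
facetop [ 0.5939568  -0.12265635  0.056     ]
rim [ 0.61045843 -0.2044999   0.04465586]
grip top 429 [ 0.61645979 -0.16082859  0.13553752] [0.02209153 0.02170041 0.0091608 ]
```

```bash
cat >> h.py <<'E'
YAW=np.deg2rad(4.75); AX=np.array([.6105,-.2045])
def lead(phi0,dphi,z,q,rate=.12,step=15,r=.045):
    "clockwise by dphi deg from phi0 deg"
    from bench import servo_line,current_force
    n=max(1,int(np.ceil(abs(dphi)/step)));fm=0
    for k in range(1,n+1):
        a=np.deg2rad(phi0-dphi*k/n)
        servo_line([AX[0]+r*np.cos(a),AX[1]+r*np.sin(a),z],q,rate=rate)
        f=np.linalg.norm(current_force());fm=max(fm,f)
        if f>35: print("force",k,current_force());break
    return phi0-dphi*k/n,fm
E
python3 - <<'E'
from h import *
from bench import *
q=quat(YAW)
move_gripper(.06)
move_ptp([.6165,-.1608,.15],q)
servo_line([.6165,-.1608,.096],rate=.1,contact_N=10)
print(current_position(),current_force())
move_gripper(.015)
print("gap",current_finger_gap(),current_force(),current_clock())
snap("wrist","w3")
if .018<current_finger_gap()<.028:
    p=current_position();phi=np.degrees(np.arctan2(p[1]-AX[1],p[0]-AX[0]));print("phi",phi,np.hypot(*(p[:2]-AX)))
    print(lead(phi,45,.096,q),current_force(),current_clock())
E
```

```text
[ 0.61696937 -0.16095496  0.09682524] [ 0.94120953  0.60867263 -0.74742119]
gap 0.015586900111832084 [0.65661208 0.84214673 0.14232305] 7.1417
```

View pics/w3.png

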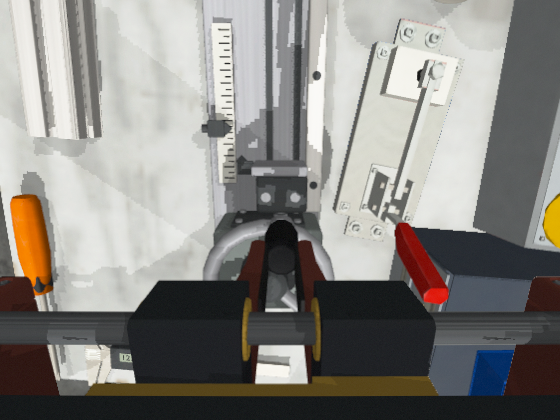

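Run:
```python
from h import *
from bench import *
print(current_finger_gap(),current_position(),current_force())
c=load("w3.pkl")
cv2.imwrite("pics/w3z.png",cv2.resize(c["image"][110:320,180:380],None,fx=2.8,fy=2.8,interpolation=cv2.INTER_CUBIC))
P=cloud(c);np.set_printoptions(linewidth=220)
print((P[222:300:4,250:316:3,2]*1000).round().astype(int))
Z=P[...,2];m=np.zeros(Z.shape,bool);m[215:300,266:297]=1;m&=(Z>.128)&(Z<.14);print(P[m].mean(0),np.ptp(P[m],0))
```

```text
0.015070786270128192 [ 0.61661191 -0.16083809  0.09609302] [ 0.5928642  -0.44086341  1.35986531]
[[ 82  84  84  85  87  85  83  89  97 101 101 102 100  92  82  57  58  57  46  46  47  46]
 [ 87  87  86  87  88  88  88 104 108 107 108 108 107 105 102  83  60  62  61  56  57  57]
 [ 87  88  87  88  89  88 106 109 113 115 116 114 114 111 109 100  86  86  84  65  65  64]
 [ 87  87  88  87  87 105 114 118 120 122 122 122 121 119 114 109  87  87  86  84  81  67]
 [ 84  69  68  67  68 111 121 124 126 128 129 129 127 124 124 116  89  88  88  87  86  84]
 [ 67 140 141 140 141 119 128 132 134 135 133 134 135 133 130 121 139 140 139 140 139  86]
 [145 145 145 146 145 142 134 134 136 136 136 136 136 134 134 142 145 146 144 145 145  87]
 [151 152 150 150 152 147 135 136 137 136 137 137 136 136 136 147 150 151 150 151 151  89]
 [155 155 156 155 156 152 136 136 137 137 137 136 136 136 137 149 152 155 155 155 155 155]
 [159 159 160 159 158 157 136 135 136 136 136 137 136 136 136 150 156 160 160 160 159 159]
 [163 165 164 165 163 160 137 136 137 137 136 136 137 135 137 150 162 165 165 164 164 165]
 [
[... 190 characters left out ...]
177 176 174 162  90  91  89 135 136 136 135  71  72 152 174 175 176 176 176 177]
 [180 180 179 179 176 162  92  93  91  91  90  88  84  72  72 152 177 177 180 179 180 180]
 [184 185 183 180 180 163  92  93  92  92  91  90  88  72  71 153 179 181 184 183 184 221]
 [187 187 186 184 184 163  91  91  92  92  91  90  88  71  73 153 178 185 186 186 187 221]
 [189 191 189 186 185 164  91  92  92  92  92  90  83  71  67 155 179 187 190 190 190 223]
 [193 192 193 190 186 164  93  92  92  92  91  89  86  84  83  69 180 190 192 193 192 221]
 [195 195 195 193 185 165  93  91  91  91  89  86  85  85  85  83 180 193 193 196 195 227]]
[ 0.61691933 -0.15973713  0.135674  ] [0.01661817 0.02108016 0.01179352]
```

View pics/w3z.png

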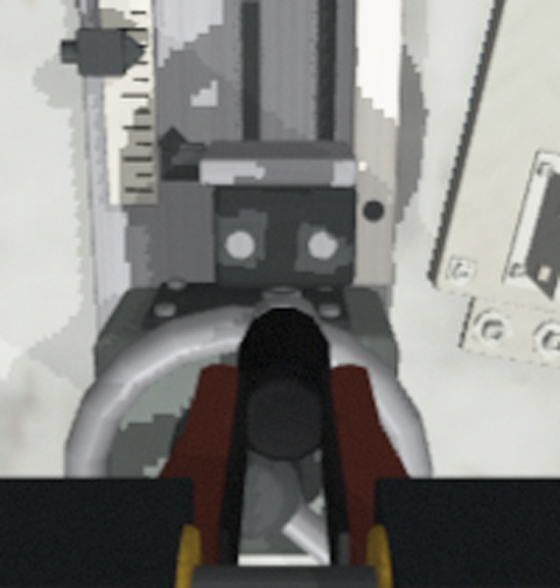

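Run:
```python
from h import *
from bench import *
move_gripper(.0)
print("gap",current_finger_gap(),current_force(),current_clock())
snap("wrist","w4")
```

```text
gap 0.0006020493428568354 [-0.97530116 -0.42718845  1.45079591] 7.625
```

View pics/w4.png

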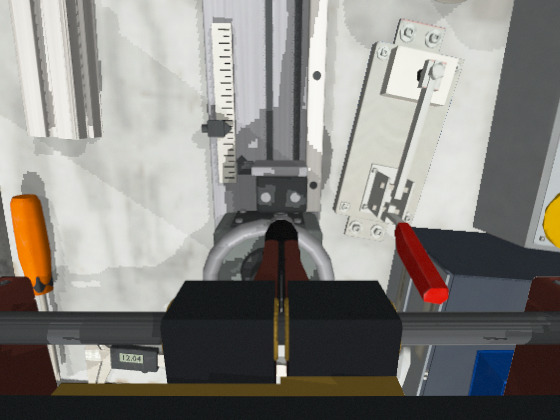

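Run:
```python
from h import *
c=load("w4.pkl");P=cloud(c)
cv2.imwrite("pics/w4z.png",cv2.resize(c["image"][200:300,230:330],None,fx=6,fy=6,interpolation=cv2.INTER_CUBIC))
for r in range(216,300,5):
    print(r,[tuple((P[r,k]*1000).round().astype(int)) for k in (268,275,279,284,290)])
c3=load("w3.pkl");P3=cloud(c3)
for r in range(230,300,8): print(r,[tuple((P3[r,k]*1000).round().astype(int)) for k in (256,262,272,282,292,302)])
```

```text
216 [(np.int64(606), np.int64(-167), np.int64(40)), (np.int64(612), np.int64(-154), np.int64(80)), (np.int64(615), np.int64(-153), np.int64(83)), (np.int64(619), np.int64(-152), np.int64(84)), (np.int64(625), np.int64(-165), np.int64(40))]
221 [(np.int64(607), np.int64(-157), np.int64(83)), (np.int64(612), np.int64(-152), np.int64(96)), (np.int64(615), np.int64(-152), np.int64(98)), (np.int64(618), np.int64(-151), np.int64(98)), (np.int64(623), np.int64(-154), np.int64(88))]
226 [(np.int64(608), np.int64(-159), np.int64(87)), (np.int64(613), np.int64(-152), np.int64(107)), (np.int64(615), np.int64(-151), np.int64(109)), (np.int64(618), np.int64(-151), np.int64(109)), (np.int64(622), np.int64(-152), np.int64(104))]
231 [(np.int64(608), np.int64(-155), np.int64(109)), (np.int64(613), np.int64(-152), np.int64(116)), (np.int64(615), np.int64(-152), np.int64(117)), (np.int64(618), np.int64(-151), np.int64(117)), (np.int64(622), np.int64(-152), np.int64(114))]
236 [(np.int64(609), np.int64(-155), np.int64(118)), (np.int64(613), np.int64(-152), np.int64(125)), (np.int64(615), np.int64(-152)
[... 4975 characters left out ...]
t64(-199), np.int64(89)), (np.int64(630), np.int64(-207), np.int64(72)), (np.int64(625), np.int64(-149), np.int64(179))]
286 [(np.int64(606), np.int64(-151), np.int64(186)), (np.int64(609), np.int64(-152), np.int64(184)), (np.int64(614), np.int64(-204), np.int64(93)), (np.int64(622), np.int64(-204), np.int64(91)), (np.int64(631), np.int64(-214), np.int64(73)), (np.int64(625), np.int64(-151), np.int64(184))]
294 [(np.int64(607), np.int64(-151), np.int64(193)), (np.int64(609), np.int64(-154), np.int64(186)), (np.int64(615), np.int64(-211), np.int64(93)), (np.int64(622), np.int64(-212), np.int64(90)), (np.int64(630), np.int64(-215), np.int64(83)), (np.int64(625), np.int64(-150), np.int64(190))]
```

View pics/w4z.png

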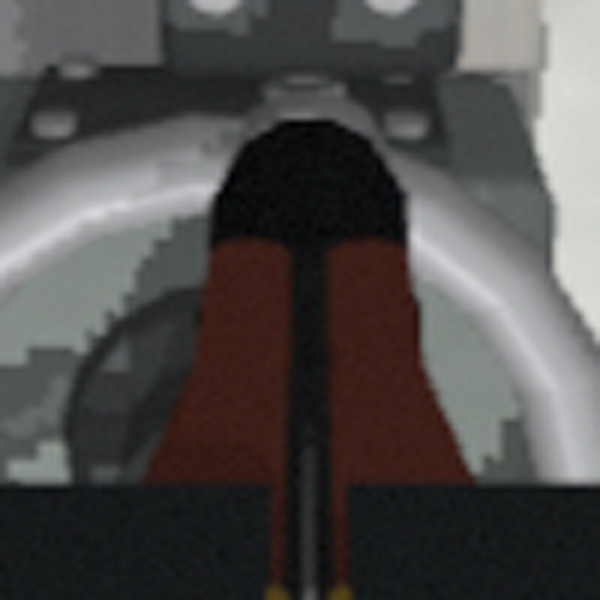

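Run:
```python
from h import *
c=load("w2.pkl");P=cloud(c)
T=Rot.from_quat(quat(np.deg2rad(5))).as_matrix();p=np.array([.585,-.15,.21])
cv2.imwrite("pics/w2f.png",cv2.resize(c["image"][220:420,100:300],None,fx=3,fy=3,interpolation=cv2.INTER_CUBIC))
for r in (240,244,248,255,265,280,300):
    print(r,[(k,tuple(((P[r,k]-p)@T*1000).round().astype(int).tolist())) for k in (165,175,185,193,197,201)])
d=cv2.resize(cv2.applyColorMap(np.clip((P[...,2][200:420,100:460])*600,0,255).astype(np.uint8),cv2.COLORMAP_JET),None,fx=2,fy=2,interpolation=cv2.INTER_NEAREST);cv2.imwrite("pics/w2fd.png",d)
```

```text
240 [(165, (-163, 89, 211)), (175, (-149, 89, 210)), (185, (-135, 89, 211)), (193, (-48, -11, -41)), (197, (-117, 88, 208)), (201, (-112, 89, 210))]
244 [(165, (-164, 95, 210)), (175, (-150, 95, 210)), (185, (-50, -11, -48)), (193, (-46, -11, -47)), (197, (-44, -11, -47)), (201, (-44, -9, -42))]
248 [(165, (-164, 100, 209)), (175, (-150, 100, 208)), (185, (-49, -11, -53)), (193, (-45, -10, -52)), (197, (-44, -9, -49)), (201, (-43, -7, -44))]
255 [(165, (-165, 111, 208)), (175, (-52, -11, -61)), (185, (-46, -11, -62)), (193, (-44, -9, -57)), (197, (-43, -7, -54)), (201, (-43, -4, -46))]
265 [(165, (-166, 127, 208)), (175, (-48, -10, -72)), (185, (-45, -9, -68)), (193, (-43, -6, -62)), (197, (-43, -2, -55)), (201, (-43, 1, -48))]
280 [(165, (-47, -11, -87)), (175, (-44, -9, -84)), (185, (-43, -4, -75)), (193, (-43, 2, -63)), (197, (-43, 5, -57)), (201, (-43, 10, -49))]
300 [(165, (-43, -9, -98)), (175, (-43, -3, -89)), (185, (-43, 4, -78)), (193, (-130, 183, 207)), (197, (-124, 182, 206)), (201, (-119, 186, 211))]
```

View pics/w2f.png

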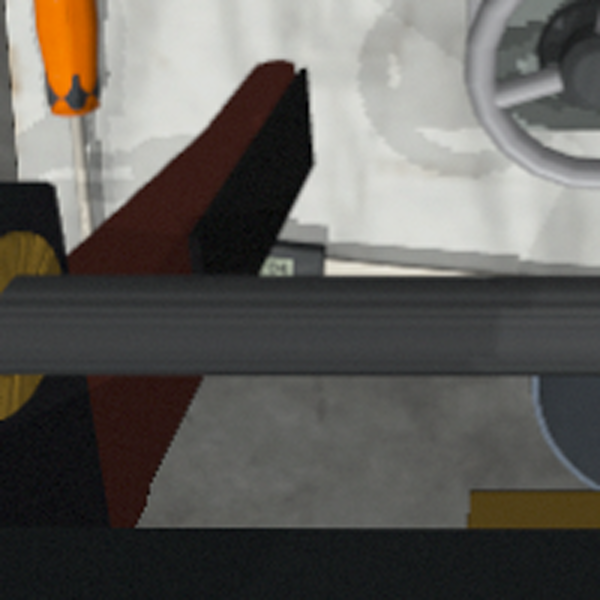

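The pictures show that the fingertips sit about 42 mm short of the reported TCP. They passed just over the top of the grip at z≈0.138 and closed on nothing. I'll put a tip offset into my targets and approach again with a force guard.

```bash
cat >> h.py <<'E'
D=.0415 # fingertips lie this far behind the reported TCP (from wrist depth)
E
python3 - <<'E'
from h import *
from bench import *
q=quat(YAW)
move_gripper(.06)
hit=servo_line([.6168,-.1605,.098-D],rate=.08,contact_N=8)
print(hit,current_position(),current_force())
if not hit:
    move_gripper(.01)
    g=current_finger_gap();print("gap",g,current_force(),current_position(),current_clock())
    snap("wrist","w5")
    if .018<g<.028:
        p=current_position();phi=np.degrees(np.arctan2(p[1]-AX[1],p[0]-AX[0]));print("phi",phi,np.hypot(*(p[:2]-AX)))
        print(lead(phi,30,.098-D,q),current_force(),current_position(),current_clock())
        snap("wrist","w6")
E
```

```text
False [ 0.61666877 -0.16042949  0.05608135] [ 0.23629352 -0.69188647  0.21572339]
gap 0.021477346560056624 [-0.5872315  -0.75644843  1.51216653] [ 0.61682229 -0.16053902  0.05668529] 10.025
phi 81.82553357904955 0.04441254942171234
(np.float64(51.82553357904955), np.float64(4.613481263558205)) [-0.87115306 -3.84045217  2.40337863] [ 0.63851688 -0.16990286  0.05665406] 10.575
```

View pics/w6.png

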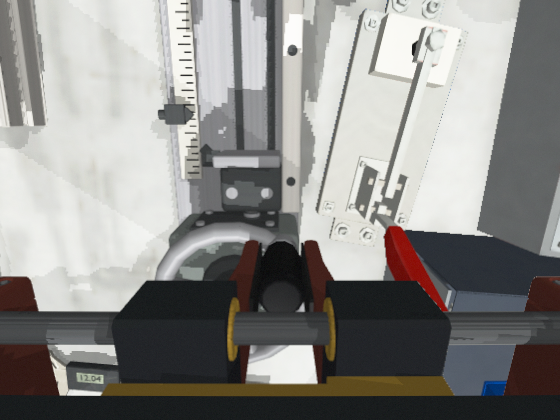

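The grip is held with a gap of 21.5 mm, and the wheel follows at about 4 N. I'll lead it on to about 1.25 turns in total and then measure.

Run:
```python
from h import *
from bench import *
q=quat(YAW)
print(lead(51.83,420,.098-D,q,rate=.15,step=18),current_force(),current_position(),current_finger_gap(),current_clock())
snap("wrist","w7")
for n in ["pointer_tip","clip_tip"]:
    print(n,[(np.round(d["xy"],1).tolist(),round(d["conf"],2)) for d in spot_in("wrist",n)[:3]])
c=load("w7.pkl")
cv2.imwrite("pics/w7z.png",cv2.resize(c["image"][60:200,130:300],None,fx=4.5,fy=4.2,interpolation=cv2.INTER_CUBIC))
```

```text
(-368.17, np.float64(9.84802996820469)) [ 1.63990122 -1.50227943  5.29374244] [ 0.65482235 -0.21204685  0.05664781] 0.021682509108670967 16.625
pointer_tip [([227.9, 76.9], 0.98)]
clip_tip [([152.7, 49.1], 0.56)]
```

View pics/w7.png

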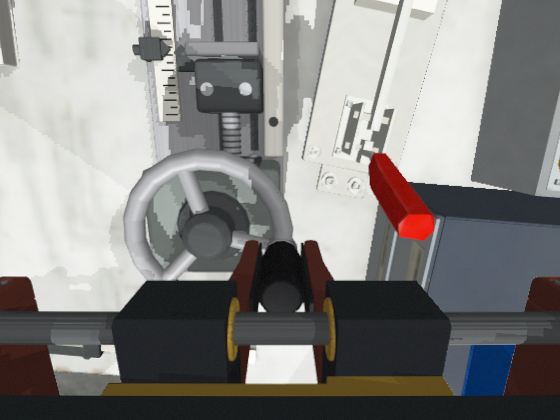

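View pics/w7z.png

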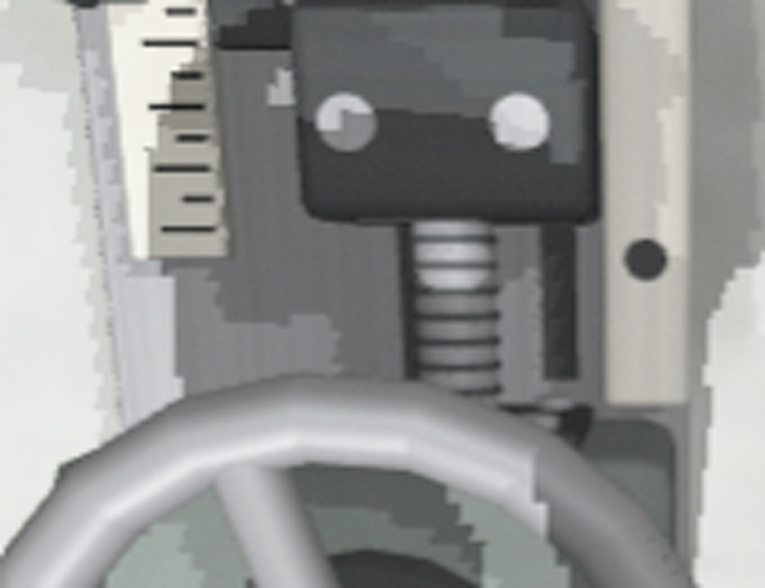

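Run:
```python
from h import *
c=load("w7.pkl")
cv2.imwrite("pics/w7zz.png",cv2.resize(c["image"][25:85,125:195],None,fx=10,fy=10,interpolation=cv2.INTER_CUBIC))
P=cloud(c);np.set_printoptions(linewidth=230)
print((P[34:76:2,150:200:2,2]*1000).round().astype(int))
```

```text
[[ 13  19  19  18  18  18  20  18  20  19  19  19  18  11  13  12  13  12  12  13  13  13  12  12  12]
 [ 13  18  19  19  19  19  19  19  19  18  19  20  17  13  13  12  13  13  14  13  12  12  13  14  12]
 [ 26  26  24  26  25  22  19  18  20  20  19  20  18  14  13  12  12  13  12  14  14  13  14  13  12]
 [ 26  25 259  26  24  22  19  18  19  18  19  18  19  15  14  13  11  13  13  11  13  12  14  12  13]
 [ 25  26  24  25  26  22  25  21  18  19  18  21  19  15  13  12  13  13  57  56  56  55  55  56  57]
 [ 24  26  26  26  27  25  23  24  21  19  18  19  19  15  12  24  13  12  57  56  57  55  56  56  55]
 [ 25  27  25  26  26  24  24  23  23  22  20  20  19  14  14  23  23  13  55  57  55  56  57  57  56]
 [ 26  27  25  24  25  26  24  23  24  24  21  19  18  14  23  23  24  24  55  56  56  56  55  56  55]
 [ 25  25  24  25  24  25  24  23  23  23  20  20  18  25  24  24  23  25  55  55  55  57  56  57  55]
 [ 23  25  26  25  24  25  24  22  23  22  18  19  25  24  24  23  24  24  56  56  55  56  55  56  57]
 [ 24  24  24  26  25  25  24  25  23  19  20  18  19  24  25  24  25 
[... 363 characters left out ...]
  18  19  20  20  19  18  19  19  17  24  24  24  24  23  24  25  25  25  49  50]
 [ 13  13  18  19  19  20  20  18  19  21  19  19  19  18  24  24  24  24  25  25  24  24  47  49  51]
 [ 14  13  18  18  19  18  19  19  19  18  19  19  19  17  25 259  25  24  24  24  24  24  24  50  50]
 [ 12  13  18  19  20  20  20  20  20  17 259  20  19  18  24  25  25  23  26  23  25  25  25  50  51]
 [ 12  13  11  19  20  19  19  19  19  18  21  19  20  19  25  23  25  25  24  25  24  24  25  50  50]
 [ 13  11  12  18  19  18  19  19  18  21  20  20  19  19  14  12  14  14  13  14  13  12  12  51  51]
 [ 14  13  13  18  19  20  20  18  20  20  19  19  20  19  15  12  12  12  13  12  13  13  13  49  50]]
```

View pics/w7zz.png

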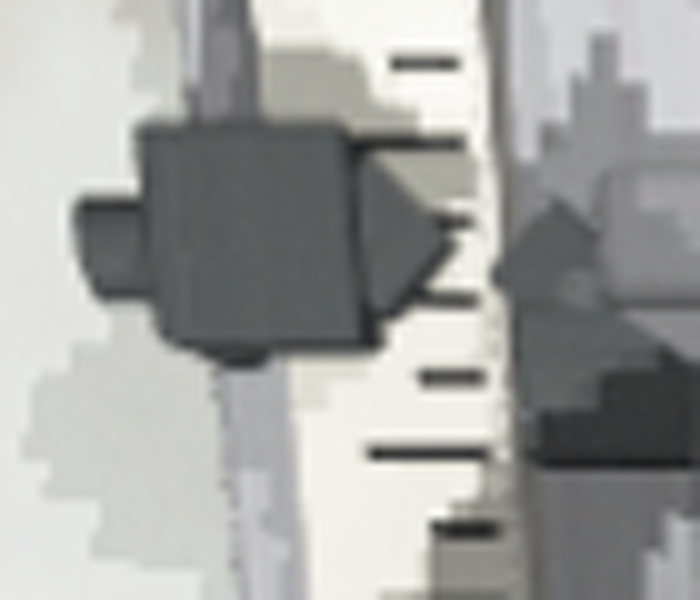

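The zoom settles it. The pointer ends in a diamond whose tip faces the clip, at (174.7,52.2), and the clip nose tip is at (170.8,48.8).

```bash
cat >> h.py <<'E'
EX=np.array([-np.sin(YAW),np.cos(YAW)]);EY=np.array([-np.cos(YAW),-np.sin(YAW)])
E
python3 - <<'E'
from h import *
c=load("w7.pkl")
a=world_z(c,[(174.7,52.2)],.0245)[0,:2];b=world_z(c,[(170.8,48.8)],.0245)[0,:2]
print("dx mm",(b-a)@EX*1000,"dy",(b-a)@EY*1000, b, "deg",(b-a)@EX/.02*360)
# scale line direction check & spacing
l=np.array([(39,6.2),(41.5,14.3),(44.5,22),(45.5,30),(46,37.7),(48,45.3),(49.8,52.8)])+[125,25]
w=world_z(c,l,.018)[:,:2];print(np.diff(w@EX)*1000)
E
```

```text
dx mm 2.121893480048763 dy 2.4717076864737124 [ 0.5704965  -0.09688457] deg 38.19408264087773
[-5.06807027 -4.8763204  -5.1240843  -4.99127313 -4.98722154 -4.97975105]
```

Run:
```python
from h import *
from bench import *
q=quat(YAW)
print(lead(-368.17,38.2,.098-D,q,rate=.12,step=10),current_force(),current_clock())
snap("wrist","w8")
c=load("w8.pkl")
cv2.imwrite("pics/w8.png",c["image"])
cv2.imwrite("pics/w8zz.png",cv2.resize(c["image"][0:60,125:195],None,fx=10,fy=10,interpolation=cv2.INTER_CUBIC))
```

```text
(-406.37, np.float64(7.4961222539414445)) [ 1.51354088 -3.27470341  6.57094821] 17.775
```

View pics/w8zz.png

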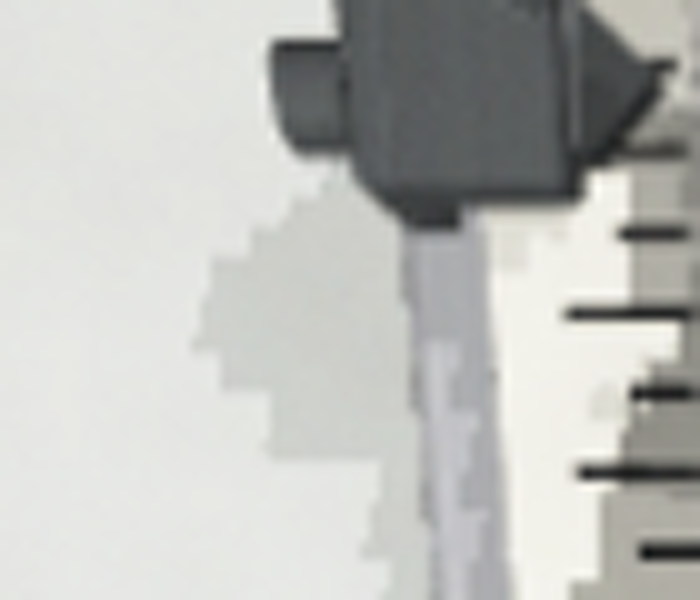

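Run:
```python
from h import *
from bench import *
q=quat(YAW)
move_gripper(.06)
p=current_position();servo_line([p[0],p[1],.115],rate=.2)
move_ptp([.57,-.14,.115],q);sleep(.15);snap("wrist","w9")
c=load("w9.pkl")
cv2.imwrite("pics/w9zz.png",cv2.resize(c["image"][100:180,230:320],None,fx=8,fy=7.5,interpolation=cv2.INTER_CUBIC))
print(current_clock())
```

```text
19.775
```

View pics/w9.png

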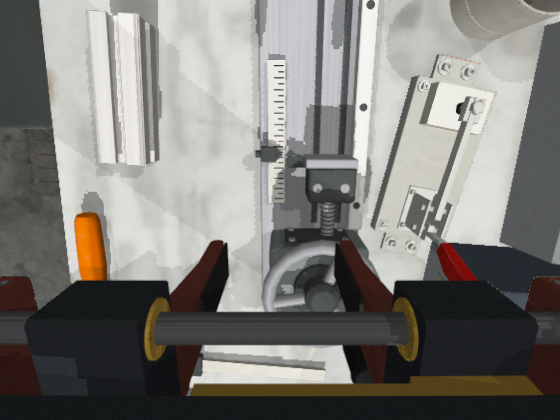

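View pics/w9zz.png

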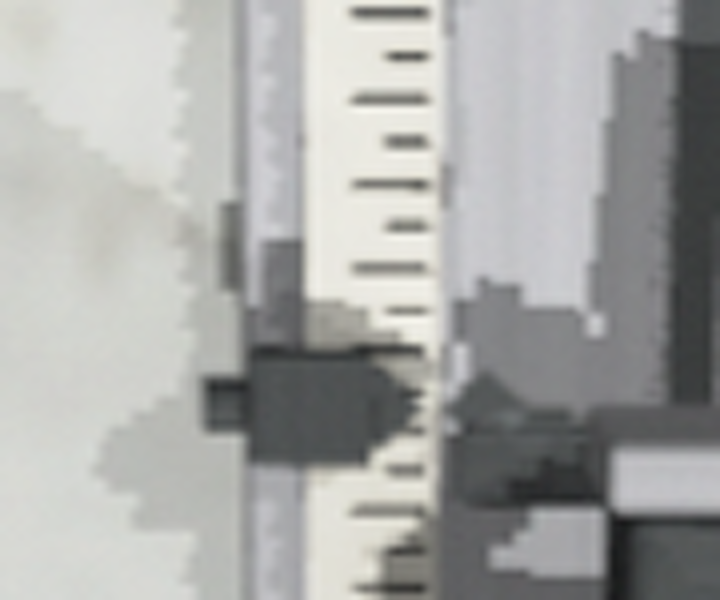

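Run:
```python
from h import *
c=load("w7.pkl");f=lambda c,u,z=.0245:(world_z(c,[u],z)[0,:2]@np.c_[EX,EY]*1000).round(2)
print("w7 peak,tip,clip",f(c,(181,45)),f(c,(174.7,52.2)),f(c,(170.8,48.8)))
c=load("w9.pkl")
print("w9 peak,tip,clip",f(c,(290.9,149.9)),f(c,(285.9,154.4)),f(c,(282.2,153.6)))
P=cloud(c);np.set_printoptions(linewidth=230)
print((P[144:170,276:306,2]*1000).round().astype(int))
cv2.imwrite("pics/w9y.png",cv2.resize(c["image"][140:170,265:305],None,fx=18,fy=18,interpolation=cv2.INTER_NEAREST))
# stop plate top edges at col 330
g=cv2.cvtColor(c["image"],cv2.COLOR_BGR2GRAY);print(g[148:172,320],g[148:172,335])
```

```text
w7 peak,tip,clip [-141.45 -567.68] [-145.92 -562.99] [-143.79 -560.51]
w9 peak,tip,clip [-139.32 -566.97] [-143.44 -562.37] [-142.71 -558.94]
[[ 19  20  19  20  20  19  19  19  19  12  12  14  12  13  13  11  13  14  13  12  14  14  12  13  13  13  13  14  12  12]
 [ 18  21  20  19  18  20  20  19  19  13  12  12  13  13  14  12  13  13  11  12  12  13  12  13  12  13  12  13  13  13]
 [ 20  21  21  20  20  19  20  19  19  13  12  12  13  13  13  14  14  12  13  13  14  13  13  11  13  13  12  12  13  13]
 [ 18  21  18  19  18  19  18  20  19  14  14  13  12  11  13  13  13  13  13  13  13  12  13  13  14  13  14  13  13  13]
 [ 19  20  20  18  20  19  20  19  19  13  12  13  12  13  14  12  14  12  13  13  13  12  13  12  14  13  13  12  13  14]
 [ 20  25  20  19  19  19  20  19  19  13  12  12  13  12  13  13  13  13  12  13  13  14  12  13  13  14  14  13  12  13]
 [ 24  23  23  20  18  20  19  19  19  12  13  12  13  13  23  24  12  13  13  13  12  13  12  13  13  11  13  12  12  13]
 [ 25  24  24  22  19  19  20  19  18  13  13  13  13  24  24  23  23  13  12  11  15  13  14  13
[... 1736 characters left out ...]
23  41  55]
 [ 18  19  19  19  20  19  20  19  18  14  13  24  24  25  24  24  24  24  26  24  25  25  24  23  26  25  24  25  24  56]
 [ 19  19  19  19  19  19  19  19  19  13  12  25  24  23  25  24  24  24  24  23  24  25  24  25  25  24  25  24  24  53]
 [ 20  19  19  20  20  20  19  20  18  13  12  13  12  13  13  13  13  12  13  12  13  12  13  13  13  13  13  13  13  19]
 [ 19  19  20  18  20  19  19  19  18  14  13  13  12  12  14  12  13  13  13  12  13  13  13  14  12  13  13  13  11  18]]
[122 122 128 130 128 122  95  88  89  89  93 120 165 191 188 189 193 194 192 172 120  55  71  89] [130 129 129 130 131 126 105  89  88  88  91 114 164 188 189 189 192 193 190 175 123  61  84  91]
```

View pics/w9y.png

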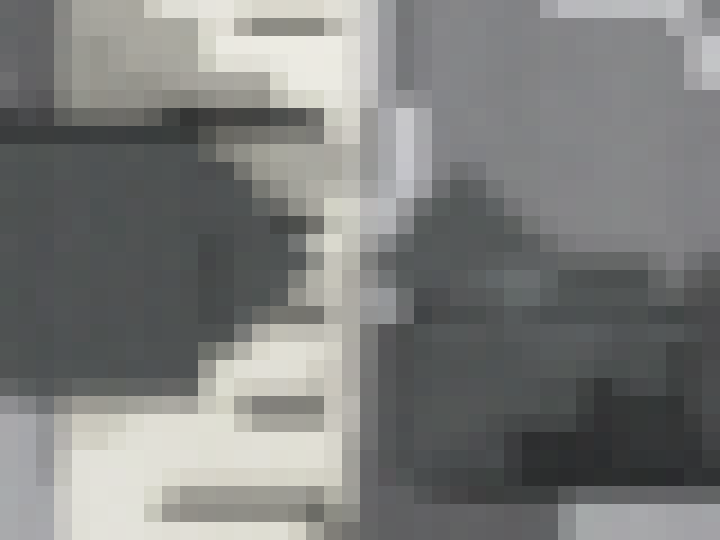

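The pointer is about 0.8 mm (0.9 px) short of the clip tip. I'll regrip and lead it about 14° further.

Run:
```python
from h import *
from bench import *
q=quat(YAW)
a=np.deg2rad(-406.37);x,y=AX[0]+.045*np.cos(a),AX[1]+.045*np.sin(a)
move_ptp([x,y,.112],q)
hit=servo_line([x,y,.098-D],rate=.12,contact_N=8);print(hit,current_position())
if not hit:
    move_gripper(.01);print(current_finger_gap(),current_position(),current_force())
    print(lead(-406.37,14.5,.098-D,q,rate=.1,step=8),current_force())
    move_gripper(.06)
    p=current_position();servo_line([p[0],p[1],.115],rate=.2)
    move_ptp([.57,-.14,.115],q);sleep(.15);c=snap("wrist","w10")
    P=cloud(c);np.set_printoptions(linewidth=230)
    print((P[146:164,274:296,2]*1000).round().astype(int))
    cv2.imwrite("pics/w10y.png",cv2.resize(c["image"][140:170,265:305],None,fx=18,fy=18,interpolation=cv2.INTER_NEAREST))
print(current_clock())
```

```text
False [ 0.64157288 -0.23664829  0.0568523 ]
0.021962656198436622 [ 0.64137582 -0.23705525  0.05664878] [-2.45423919  0.28350004  2.266129  ]
(-420.87, np.float64(5.0616605904569045)) [-1.30529907  2.03135952  4.4486156 ]
[[ 19  20  19  19  19 317  19  19  20  20  18  11  12  13  13  12  13  13  12  13  13  12]
 [ 26  24  19  20  19  20  21  19  18  19  19  12  12  12  12  12  13  13  13  13  14  13]
 [ 24  26  19  19  20  20  18  19  20  18  19  12  14  12  12  14  12  13  12  13  12  12]
 [ 25  25  20  24  19  19  19  19  20  18  18  13  12  14  13  14  23  24  13  14  12  13]
 [ 25  25  24  23  26  19  20  19  19  18  20  14  13  12  12  23  24  24  24  14  14  13]
 [ 25  25  23  24  25  24  20  19  19  19  19  13  13  14  23  23  24  22  22  22  14  13]
 [ 26  26  24  23  23  24  25  19  20  20  18  13  12  25  23  24  24  24  23  23  22  13]
 [ 25  24  23  23  23  23  23  23  19  20  19  13  23  24  25  24  22  24  24  23  23  22]
 [ 25  26  24  24  26  24  25  22  24  19  18  23  24  24  23  23  23  23  25  23  24  24]
 [ 26  25  24  22  23  24  23  23  19  18  19  14  25  25  23  25  24  23  25  24  23  24]
 [ 25  24  24  24  24  25  23  18  20  18  20  12  13  24  24  24  23  25  23  25  26  23]
 [ 26  25  24  23  24  23  21  20  20  20  19  12  14  24  24  24  25 317  25  25  24  23]
 [ 25  25  23  25  23  20  19  19  18  19  18  12  14  24  25  25  24  24  24  25  25  24]
 [ 25  26  20  23  19  19  18  19  20  19  19  13  13  24  23  24  25  25  24  24  25  25]
 [ 24  25  19  19  19  19  20  17  19  19  19  12  12  24  25  22  24  23  24  23  24  25]
 [ 25  25  19  19  18  19  20  19  19  19  19  13  11  24  24  24  25  25  24  25  25  25]
 [ 19  20  19  21  18  19  20  20  19  19  19  12  13  24  23  23  24  24  25  24  23  25]
 [ 19  18  19  21  19  19  20  20  20  19  19  13  12  26  25  25  24  24  25  23  25  22]]
24.0667
```

View pics/w10y.png

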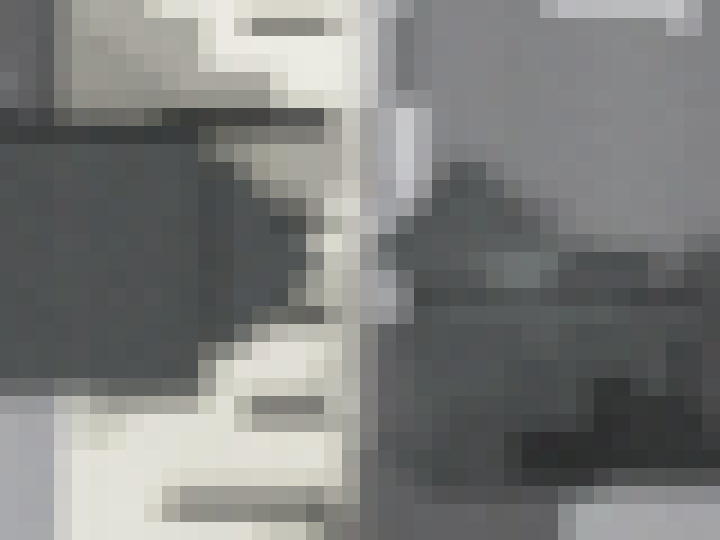

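View pics/w10.png

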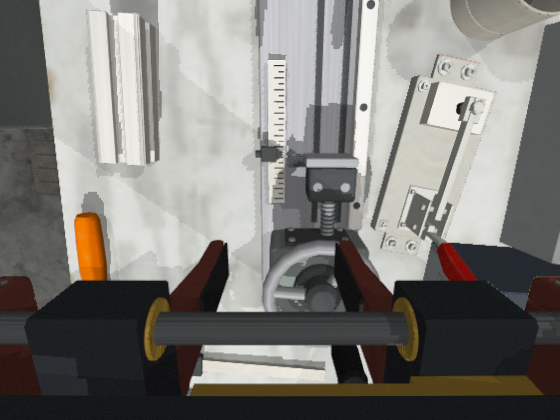

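The pointer diamond tip and the clip nose tip now both sit on row 154, at columns 285 and 282, so the residual is under about 0.3 mm. Next I'll locate the profile from this view and from the earlier one.

Run:
```python
from h import *
from bench import *
for t in ("w1","w10","w2"):
    c=load(t+".pkl");P=cloud(c);Z=P[...,2]
    m=(Z>.033)&(Z<.047)&(abs(P[...,0]-.426)<.04)&(abs(P[...,1]+.054)<.085)
    n,l,s,_=cv2.connectedComponentsWithStats(m.astype(np.uint8));m=l==1+np.argmax(s[1:,4])
    q=(P[m][:,:2]*1000);lo=np.percentile(q,.5,0);hi=np.percentile(q,99.5,0)
    print(t,m.sum(),cv2.minAreaRect(q.astype(np.float32)),"pct box",lo,hi,(lo+hi)/2,"z",np.median(P[m][:,2]))
    # long axis yaw by edge medians
    ys=q[:,1];e=[]
    for y in np.arange(lo[1]+8,hi[1]-8,4):
        k=abs(ys-y)<2;e.append((y,np.percentile(q[k,0],2),np.percentile(q[k,0],98)))
    e=np.array(e);print("  yaw edges",[np.degrees(np.arctan(-np.polyfit(e[:,0],e[:,i],1)[0])) for i in(1,2)],e[:,1:].mean(1).mean())
print(inverse_kinematics([.426,-.054,.02-D],quat(0)))
c=load("w10.pkl");P=cloud(c);Z=P[...,2]
print("behind fence maxz near placing:",[ (round(x,3),round(float(np.percentile(Z[(abs(P[...,0]-x)<.004)&(abs(P[...,1]+.03)<.02)],95)),3)) for x in (.635,.645,.655,.665,.675) if ((abs(P[...,0]-x)<.004)&(abs(P[...,1]+.03)<.02)).sum()>5])
```

```text
w1 938 ((439.6333312988281, -55.23219680786133), (16.205114364624023, 120.3031997680664), 0.8302269577980042) pct box [ 431.68732154 -114.29356312] [448.03084031   4.40692417] [439.85908092 -54.94331948] z 0.04059952515378602
  yaw edges [np.float64(0.9396796498645992), np.float64(0.7729202698649622)] 439.8979631371584
w10 3353 ((439.1759338378906, -55.07122039794922), (17.489948272705078, 120.06072998046875), 0.9387835264205933) pct box [ 430.65571583 -114.07032568] [447.92594247   4.24788207] [439.29082915 -54.9112218 ] z 0.0405174821495834
  yaw edges [np.float64(0.9435360996014109), np.float64(0.878750203570155)] 439.4093288246884
w2 1813 ((439.4178771972656, -54.76527786254883), (17.111839294433594, 120.35880279541016), 0.9896189570426941) pct box [ 430.75352516 -114.23129727] [448.15768334   4.87713491] [439.45560425 -54.67708118] z 0.04049140374131004
  yaw edges [np.float64(0.9183271713457438), np.float64(0.8371955956103322)] 439.6170502090016
[-2.87237806e-01  4.45879782e-01  2.07646003e+00 -4.44089210e-16
  6.19252844e-01 -2.87237806e-01]
behind fence maxz near placing: [(0.635, 0.028), (0.645, 0.027), (0.655, 0.002), (0.665, 0.002), (0.675, 0.002)]
```

Run:
```python
from h import *
from bench import *
y0=np.deg2rad(.9);q0=quat(y0)
move_gripper(.075)
move_ptp([.428,-.055,.09-D],q0)
hit=servo_line([.428,-.055,.020-D],rate=.1,contact_N=8);print(hit,current_position(),current_force())
if not hit:
    move_gripper(.02);print(current_finger_gap(),current_position(),current_force(),current_clock())
    if .034<current_finger_gap()<.045:
        servo_line([.428,-.055,.085-D],rate=.15);sleep(.1);print(current_force(),current_finger_gap(),current_clock())
        C=EX*(-.0827+.008)+EY*(-.6038+.006)
        move_ptp([C[0],C[1],.085-D],quat(YAW));sleep(.1)
        snap("wrist","w11");snap("top","t11");print(current_position(),current_clock())
```

```text
False [ 0.42874395 -0.05531332 -0.02124324] [-0.19690574  0.44701127 -0.46260368]
0.03973652640480557 [ 0.42745297 -0.05489511 -0.02139614] [-2.58552274  0.13319049  5.07918321] 26.7667
[ 0.02201588  0.3748301  -2.41781044] 0.03972003709537588 27.45
[ 0.59996511 -0.02520494  0.04324409] 28.3917
```

View pics/w11.png

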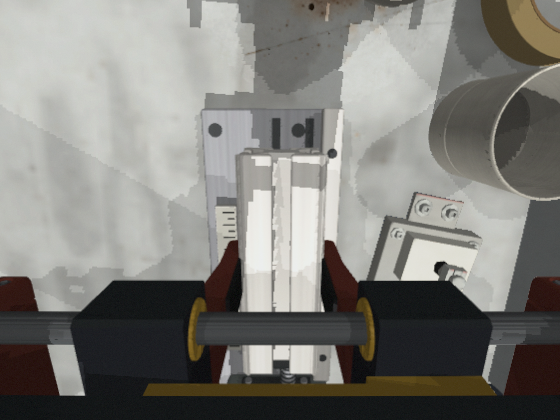

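View pics/t11.png

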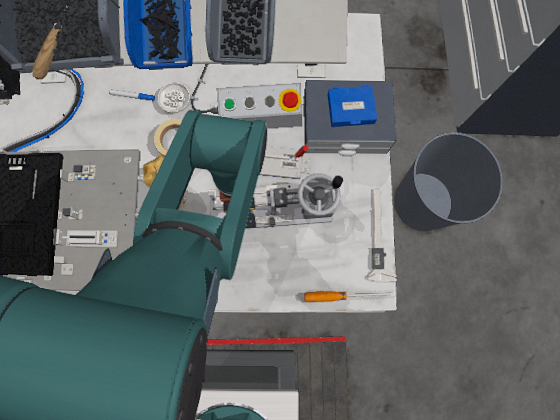

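Run:
```python
from h import *
from bench import *
q=quat(YAW)
p=current_position()
print(servo_line([p[0],p[1],.037-D],q,rate=.12,contact_N=8),current_force())
h=servo_line([p[0],p[1],.027-D],q,rate=.02,contact_N=4);print("down",h,current_position(),current_force(),current_finger_gap(),current_clock())
p=current_position();z=p[2]+.0005
# push to the fence
t=p[:2]-EY*.014
h=servo_line([*t,z],q,rate=.025,contact_N=6);pf=current_position();print("fence",h,(pf[:2]-p[:2])@EY*1000,current_force(),current_clock())
print("EY",pf[:2]@EY,"EX",pf[:2]@EX)
snap("wrist","w12")
```

```text
False [ 0.6350515  -0.35671799 -1.53827726]
down True [ 0.60105451 -0.02535266 -0.00951181] [ 0.13875422 -0.35517193  4.08875978] 0.03987502447868935 29.3167
fence True 0.055404519695776006 [-0.06002954  0.29524735  3.95553995] 29.5583
EY -0.5968353778104002 EX -0.07503404159278726
```

View pics/w12.png

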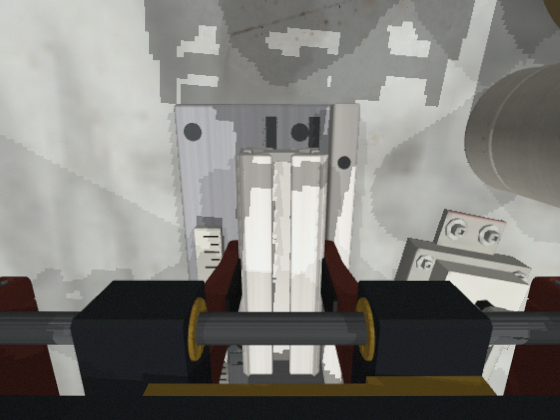

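Run:
```python
from h import *
from bench import *
q=quat(YAW)
p=current_position();z=-.0085
servo_line([p[0],p[1],z],q,rate=.02);print(current_force())
t=p[:2]-EY*.014
h=servo_line([*t,z],q,rate=.03,contact_N=8);pf=current_position();print("fence",h,(pf[:2]-p[:2])@EY*1000,current_force(),current_clock())
print("EY",pf[:2]@EY,"EX",pf[:2]@EX,pf)
```

```text
[-0.9988247  -1.04952468 -3.10199255]
fence True -5.455927187769269 [-1.85595651  0.88483778  2.33467607] 30.2167
EY -0.6022890441788152 EX -0.07459986119040588 [ 0.60639796 -0.02446917 -0.00940469]
```

Run:
```python
from h import *
from bench import *
q=quat(YAW);z=-.0078
p=current_position();t=p[:2]-EY*.006
h=servo_line([*t,z],q,rate=.02,contact_N=8);pf=current_position();f=np.array(current_force());print("fence",h,(pf[:2]-p[:2])@EY*1000,"f ey,ex",f[:2]@EY,f[:2]@EX,f[2],pf[2])
print("EY",pf[:2]@EY)
p=current_position();t=p[:2]-EX*.016
h=servo_line([*t,p[2]],q,rate=.03,contact_N=8);pf=current_position();f=np.array(current_force());print("stop",h,(pf[:2]-p[:2])@EX*1000,"f ey,ex",f[:2]@EY,f[:2]@EX,f[2],pf[2])
print("EX",pf[:2]@EX,"EY",pf[:2]@EY,current_clock())
snap("wrist","w13")
```

```text
fence True -0.29678094068384425 f ey,ex 0.9993823942383274 0.2551000837011843 5.326988991987971 -0.00938837792410667
EY -0.602585825119499
stop True -8.429952649847559 f ey,ex -0.7844611075256412 2.4963892156466754 2.3933616931144477 -0.009425983738078604
EX -0.08290490857602084 EY -0.6027418043358982 30.9417
```

View pics/w13.png

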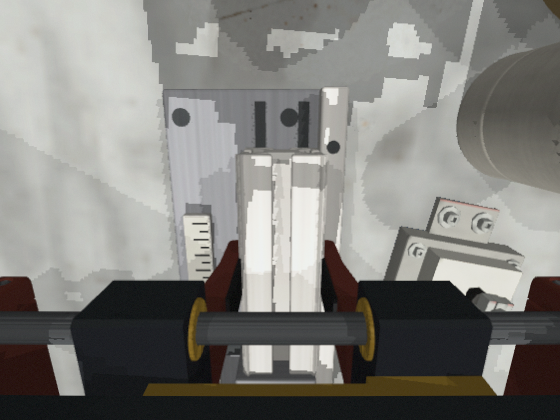

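Run:
```python
from h import *
from bench import *
q=quat(YAW)
move_gripper(.056);print(current_finger_gap(),current_force())
p=current_position();servo_line([p[0],p[1],.10-D],q,rate=.15)
W=lambda ex,ey:EX*ex+EY*ey
s=W(-.065,-.558);move_ptp([*s,.09-D],q);move_gripper(0.0)
c=snap("wrist","w14");print(current_clock())
cv2.imwrite("pics/w14z.png",cv2.resize(c["image"][0:400,120:460],None,fx=1.5,fy=1.5,interpolation=cv2.INTER_CUBIC))
```

```text
0.05569857611043129 [ 0.18707081 -0.14388221 -0.67481283]
33.375
```

View pics/w14.png

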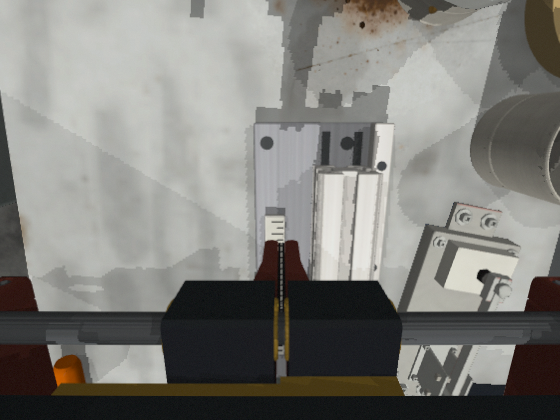

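Run:
```python
from h import *
from bench import *
q=quat(YAW);W=lambda ex,ey:EX*ex+EY*ey
def rep(n,h):
    p=current_position();f=np.array(current_force());print(n,h,"EX",round(p[:2]@EX,4),"EY",round(p[:2]@EY,4),"tip",round(p[2]+D,4),"f ex,ey,z",(f[:2]@EX).round(2),(f[:2]@EY).round(2),f[2].round(2),round(current_clock(),2))
h=servo_line([*W(-.075,-.556),.030-D],q,rate=.1,contact_N=8);rep("down",h)
for k in range(3):
    h=servo_line([*W(-.075,-.576),.030-D],q,rate=.03,contact_N=6);rep("push",h)
    if not h or current_position()[:2]@EY<-.566: break
snap("wrist","w15")
servo_line([*W(-.075,-.556),.030-D],q,rate=.08)
servo_line([*W(-.075,-.556),.090-D],q,rate=.2)
```

```text
down False EX -0.0751 EY -0.5563 tip 0.0302 f ex,ey,z 0.02 -0.07 0.1 34.13
push True EX -0.0749 EY -0.5731 tip 0.0298 f ex,ey,z 0.67 0.41 -0.51 34.71
```

View pics/w15.png

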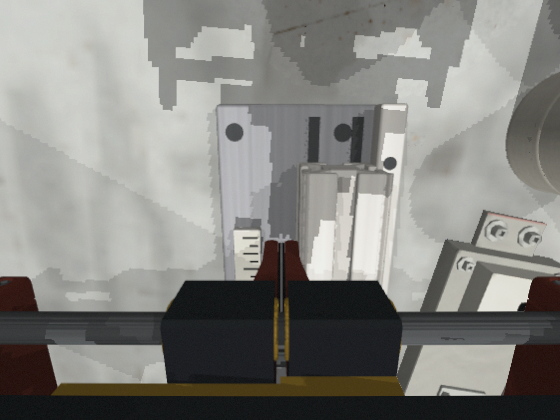

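Run:
```python
from h import *
from bench import *
q=quat(YAW);W=lambda ex,ey:EX*ex+EY*ey
def rep(n,h):
    p=current_position();f=np.array(current_force());print(n,h,"EX",round(p[:2]@EX,4),"EY",round(p[:2]@EY,4),"tip",round(p[2]+D,4),"f ex,ey,z",(f[:2]@EX).round(2),(f[:2]@EY).round(2),f[2].round(2),round(current_clock(),2))
move_ptp([*W(.006,-.602),.085-D],q)
h=servo_line([*W(.006,-.602),.028-D],q,rate=.12,contact_N=8);rep("down",h)
if not h:
    for k in range(3):
        h=servo_line([*W(-.019,-.602),.028-D],q,rate=.03,contact_N=6);rep("push",h)
        if not h or current_position()[:2]@EX<-.009: break
    servo_line([*W(.006,-.602),.028-D],q,rate=.08)
servo_line([*W(.006,-.602),.10-D],q,rate=.2)
move_ptp([*W(-.11,-.585),.165],q);sleep(.1);c=snap("wrist","w16")
cv2.imwrite("pics/w16z.png",cv2.resize(c["image"][60:300,190:400],None,fx=2.8,fy=2.5,interpolation=cv2.INTER_CUBIC));print(current_clock())
```

```text
down False EX 0.0054 EY -0.6019 tip 0.0281 f ex,ey,z 0.11 0.32 0.81 36.65
push True EX -0.0112 EY -0.6019 tip 0.028 f ex,ey,z 2.17 -0.34 0.92 37.26
38.95
```

View pics/w16.png

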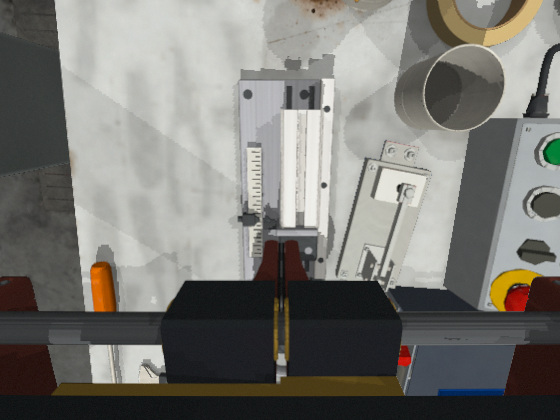

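View pics/w16z.png

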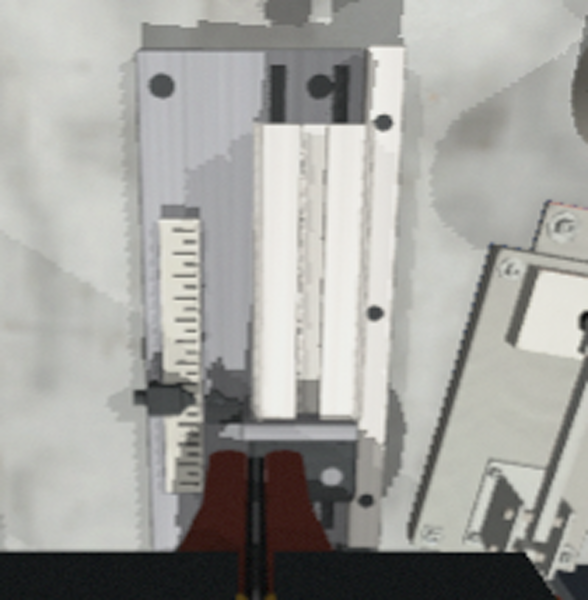

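Run:
```python
from h import *
from bench import *
q=quat(YAW);W=lambda ex,ey:EX*ex+EY*ey
move_gripper(.085)
move_ptp([*W(-.185,-.595),.118],q);sleep(.15);c=snap("wrist","w17")
cv2.imwrite("pics/w17z.png",cv2.resize(c["image"][100:190,240:345],None,fx=7,fy=6.5,interpolation=cv2.INTER_CUBIC));print(current_clock())
P=cloud(c);np.set_printoptions(linewidth=230)
F=np.c_[EX,EY]
for col in (295,300,308,314,320):
    print(col,[(r,(P[r,col,:2]@F*1000).round(1).tolist(),int(P[r,col,2]*1000)) for r in range(140,164,2)])
```

```text
40.9333
295 [(140, [-125.6, -607.8], 52), (142, [-127.2, -607.8], 52), (144, [-128.8, -607.8], 52), (146, [-130.5, -607.9], 52), (148, [-132.2, -607.9], 52), (150, [-133.9, -608.0], 51), (152, [-135.5, -607.9], 52), (154, [-137.1, -607.9], 53), (156, [-139.0, -608.0], 51), (158, [-140.6, -608.0], 52), (160, [-142.3, -608.0], 52), (162, [-143.3, -607.8], 57)]
300 [(140, [-125.5, -612.0], 52), (142, [-127.2, -612.0], 52), (144, [-128.8, -612.1], 52), (146, [-130.5, -612.1], 52), (148, [-132.0, -612.0], 54), (150, [-133.9, -612.2], 52), (152, [-135.6, -612.2], 52), (154, [-137.2, -612.2], 52), (156, [-138.9, -612.2], 52), (158, [-140.6, -612.3], 52), (160, [-142.3, -612.3], 52), (162, [-143.6, -612.2], 55)]
308 [(140, [-125.5, -618.7], 52), (142, [-127.2, -618.8], 52), (144, [-128.8, -618.8], 52), (146, [-130.6, -618.9], 51), (148, [-132.1, -618.9], 53), (150, [-133.9, -619.0], 52), (152, [-135.4, -618.9], 53), (154, [-137.2, -619.0], 52), (156, [-138.9, -619.1], 52), (158, [-140.7, -619.2], 51), (160, [-142.5, -619.3], 50), (162, [-143.7, -619.0], 55)]
314 [(140, [-127.2, -626.6], 25), (142, [-128.8, -626.5], 27), (144, [-130.7, -626.6], 26), (146, [-132.4, -626.5], 28), (148, [-134.3, -626.7], 27), (150, [-136.2, -626.8], 26), (152, [-138.0, -626.8], 26), (154, [-139.9, -626.9], 26), (156, [-141.7, -626.9], 26), (158, [-143.5, -626.9], 27), (160, [-145.4, -627.0], 27), (162, [-147.2, -627.0], 27)]
320 [(140, [-127.1, -632.0], 27), (142, [-128.9, -632.0], 27), (144, [-130.7, -632.1], 26), (146, [-132.5, -632.2], 26), (148, [-134.4, -632.3], 26), (150, [-136.2, -632.4], 26), (152, [-137.9, -632.3], 27), (154, [-139.9, -632.5], 26), (156, [-141.8, -632.6], 26), (158, [-143.8, -632.8], 25), (160, [-145.3, -632.5], 28), (162, [-147.5, -632.9], 25)]
```

View pics/w17.png

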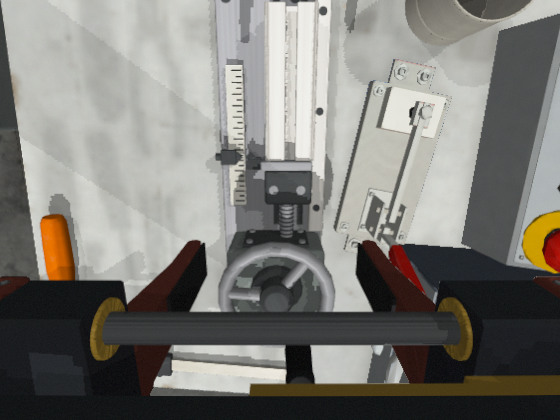

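View pics/w17z.png

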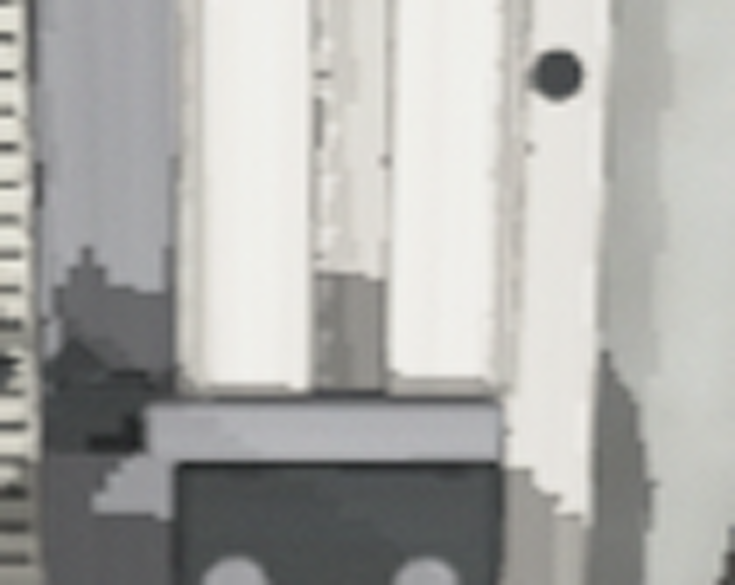

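Run:
```python
from h import *
c=load("w17.pkl");P=cloud(c);F=np.c_[EX,EY]
for r in (10,40,80,120,150):
    print(r,[(k,float((P[r,k,:2]@F)[1].round(4)),int(P[r,k,2]*1000)) for k in range(306,319)])
# subpixel right edge of profile (z=.052), left edge too
g=cv2.cvtColor(c["image"],cv2.COLOR_BGR2GRAY).astype(float)
Z=P[...,2]
R=[];L=[]
for r in range(8,155,4):
    k=np.where((Z[r]>.047)&(Z[r]<.057))[0];k=k[(k>255)&(k<320)]
    R.append((k.max()+.5,r));L.append((k.min()-.5,r))
for n,e in(("R",R),("L",L)):
    w=world_z(c,e,.052)[:,:2]@F;a,b=np.polyfit(w[:,0],w[:,1],1);print(n,"slope deg",np.degrees(a),"EY at -.14,-.03",a*-.14+b,a*-.03+b,(w[:,1]-a*w[:,0]-b).std())
# fence outer (back) edge at z .026: last col with z ~.026
B=[]
for r in range(8,155,4):
    k=np.where((Z[r]>.021)&(Z[r]<.031))[0];k=k[(k>308)&(k<345)];B.append((k.max()+.5,r))
w=world_z(c,B,.026)[:,:2]@F;a,b=np.polyfit(w[:,0],w[:,1],1);print("fence back",np.degrees(a),a*-.14+b+.014,a*-.03+b+.014)
# stop end: last row of profile, first row plate top
for col in (275,280,300,305):
    k=np.where(abs(Z[130:175,col]-.052)<.0025)[0];print(col,"prof end row",130+k.max(),(world_z(c,[(col,130+k.max()+.5)],.052)[0,:2]@F)[0],[int(z*1000) for z in Z[156:168,col]])
```

```text
10 [(306, -0.6149, 51), (307, -0.6155, 53), (308, -0.6163, 52), (309, -0.617, 53), (310, -0.6178, 52), (311, -0.6187, 52), (312, -0.6194, 52), (313, -0.6202, 51), (314, -0.6208, 53), (315, -0.6217, 52), (316, -0.6226, 50), (317, -0.6233, 51), (318, -0.6241, 50)]
40 [(306, -0.6153, 52), (307, -0.616, 53), (308, -0.6169, 52), (309, -0.6177, 52), (310, -0.6184, 52), (311, -0.6192, 52), (312, -0.62, 52), (313, -0.6206, 53), (314, -0.6214, 53), (315, -0.6223, 52), (316, -0.6231, 52), (317, -0.624, 51), (318, -0.6274, 26)]
80 [(306, -0.616, 52), (307, -0.6168, 52), (308, -0.6177, 51), (309, -0.6183, 53), (310, -0.6192, 52), (311, -0.62, 52), (312, -0.6207, 53), (313, -0.6215, 53), (314, -0.6224, 52), (315, -0.6231, 53), (316, -0.6266, 27), (317, -0.6277, 25), (318, -0.6285, 26)]
120 [(306, -0.6167, 52), (307, -0.6175, 52), (308, -0.6184, 52), (309, -0.6191, 52), (310, -0.62, 52), (311, -0.6206, 54), (312, -0.6215, 54), (313, -0.6224, 53), (314, -0.6234, 51), (315, -0.6267, 28), (316, -0.6277, 27), (317, -0.6286, 27), (318, -0.6296, 26)]
150 [(306, -0.6173, 51), (307, -0.618, 53), (308, -0.
[... 160 characters left out ...]
286, 27), (317, -0.6295, 27), (318, -0.6302, 29)]
R slope deg -0.254883443722695 EY at -.14,-.03 -0.6237063163241071 -0.6241956574073032 0.00023349111073392786
L slope deg -0.2560236611042384 EY at -.14,-.03 -0.5819185173618521 -0.5824100475052728 0.00026973933402836916
fence back -0.2580059104874635 -0.6227069134322498 -0.6232022492212871
275 prof end row 174 -0.15492933605222645 [54, 53, 53, 52, 53, 52, 55, 56, 55, 56, 56, 56]
280 prof end row 174 -0.15492391754227 [54, 52, 53, 52, 52, 53, 55, 55, 55, 57, 58, 56]
300 prof end row 174 -0.154900972264979 [52, 53, 52, 52, 52, 53, 55, 56, 55, 56, 55, 56]
305 prof end row 174 -0.15489491767754532 [53, 52, 52, 53, 52, 52, 56, 55, 55, 56, 55, 56]
```

Run:
```python
from h import *
c=load("w17.pkl");P=cloud(c);np.set_printoptions(linewidth=230)
print((P[148:168,232:262,2]*1000).round().astype(int))
cv2.imwrite("pics/w17y.png",cv2.resize(c["image"][142:174,222:264],None,fx=18,fy=18,interpolation=cv2.INTER_NEAREST))
```

```text
[[ 20  19  19  19  20  19  19  19  19  19  19  19  17  11  12  16  13  14  13  14  12  14  11  13  12  12  13  12  12  12]
 [ 20  19  19  20  19  19  20  19  19  18  19  20  18  12  13  13  13  13  14  13  12  14  13  13  12  13  13  12  13  13]
 [ 25  26  24  22  21  19  20  19  18  20  19  19  19  13  12  13  13  13  13  13  13  14  14  13  13  13  13  14  13  12]
 [ 25  25  25  23  19 321  19  18  19  19  19  19  19  11  14  14  13  12  12  14  13  13  14  13  13  13  14  14  11  13]
 [ 25  24  26  25  19  19  18  19  18  19  21  19  19  13  13  13  13  23  23  13  13  12  14  13  13  12  13  14  11  14]
 [ 26  25  25  25  24  25  20  19  19  20  17  19  18  12  13  12  25  23  24  25  12  14  13  13  14  14  12  12  13  12]
 [ 24  25  27  24  24  23  24  18  19  18  20  18  18  15  12  13  24  24  24  24  22  13  12  14  13  14  13  13  12  12]
 [ 26  25  25  24  24  24  24  23  19  19  19  19  19  12  12  23  23  24  23  24  25  22  13  13  14  13  12  13  12  13]
 [ 26  25  26  23  23  24  25  24  22  20  19  19  18  12  24  23  24  24  25  24  23  24  23  12  13  13  12  14  1
[... 660 characters left out ...]
 20  20  19  18  14  24  24  24  25  24  24  24  25  25  25  25  24  25  24  56  55]
 [ 25  24  25  25  19  19  21  19  18  20  20  19  18 321  24  25  24  24  25  23  24  25  25  23  25  24  25  24  56  56]
 [ 24  27  26  26  19  19  19  19  19  20  19  20  18  15  12  24  24  24  24  24  23  24  26  24  25  25  25  25  55  57]
 [ 19  19  18  18  19  20  19  20  18  21  19  19  18  15  12  24  24  25  25  24  24  26  25  25  24  23  25  25  57  57]
 [ 19  18  19  19  19  20  18  18  19  19  18  19  18  14  13  25  25  24  24  24  24  23  24  26  23  24  23  26  56  55]
 [ 20  20  19  19  18  19  19  19  17  19  19  19  19  14  14  25  24  23  24  25  24  24  25  24  23  26  23  24  55  56]]
```

View pics/w17y.png

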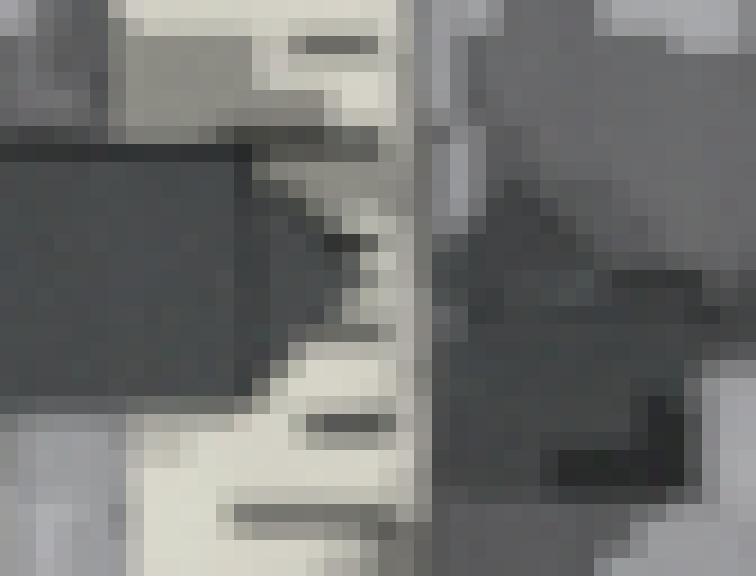

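Both tips are on row 157 and the profile is flush with the fence and the stop. The robot is clear, so I'm handing in.

Run:
```python
from bench import *
print(current_force(),current_clock());print(close_job())
```

```text
[ 0.26110086 -0.56204457 -0.14143002] 40.9333
the job is handed in; nothing more can be done
None
```

I set the stop to its index and laid the profile on the bed against the fence and the stop. I let go of it and handed the job in at 40.9 s.

**What I did**
- **Handwheel:** I led it round by the crank grip for about 1.4 turns in total. After the first setting the pointer was about 0.8 mm short, so I regripped and turned it 14.5° further.
- **Profile:** I put it down on the bed, moved it to the fence and then to the stop, and released it. I then nudged it once more each way with shut fingers, stopping on a force change of 6 N.

**Last checks (final wrist picture, robot clear)**
- **Index:** the pointer and clip tips are on the same image row, to within about 0.3 mm.
- **Profile:** its top is at 52 mm, which is flat on the bed. It runs parallel to the fence, with no visible gap at the stop. At the fence its edge measures 1 mm past the estimated face, which is within the camera error and means it is touching.
- **Tools and tin:** I did not go near them and saw none moved, but I did not measure their final positions.

**What disagreed or went wrong**
- **TCP:** the real fingertips sit about 42 mm behind the reported TCP. My first try at the grip therefore closed on nothing just above it; I corrected for this afterwards.
- **Contact stops:** one or two stopped early on vertical force while I held the profile, so I repeated that push.
- **Start distance:** my first estimate of the stop's travel was too long, so I set the stop by comparing the two tips directly.

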